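# Stack the blue tote on the vial tote and lock it

## Task

Put the empty blue stack-nest tote on top of the grey tote of sample vials as a second tier: turn it half a turn end for end first, because the same way round it would nest down onto the vials. Lower its feet very gently onto the grey tote's inside ledges with its two toes still short of the two keepers, then keep it lightly pressed down (a kilo is plenty) and slide it towards the keepers, toes underneath them, until, close to the stop, the orange catch springs up behind it. Never force it, let nothing touch the vials, keep the fingers off the grey tote and its catch, leave the things standing around alone, and let go at the end.

Things in the scene. Friction and masses are not known exactly. Their poses are not given: they have to be found in the camera images.
- dock: Black docking pad fixed to the bench, 176 (x) x 100 (y) x 3, with two low rails along x. The grey tote of vials stands fast between the rails: exactly centred across (y), but along x its middle is anywhere within 6 mm of the pad's middle; that is not reported. Origin on the bench under the pad's middle, z up; +x to the grey tote's full-height rear end (keepers), -x to its low front end (catch).
- ledge_mid (a point): (0, 0, 63) in the dock frame: over the pad's middle at the height of the ledges inside the grey tote. Grey tote: 130 x 66, rim 75 above the bench. From its middle: ledges at x -29..0 and 29..64, 24.5 to 31 off the centre line; rims above them, 12 high, leave the blue tote 1.7 mm play to each side (0.03 rad). Keepers: two lips from the rear wall (x 64, the stop) to x 58.5, 7.5 clear beneath.
- catch (a joint): Orange sprung catch at the middle of the grey front end, an upright tongue with a thumb tab. 0 = up, top 5.5 above ledge height; grows in m as it is pushed down, about 0.0055 under a tote lying on the ledges. Spring 1.8 N up, 3.5 N down: it lifts an unlatched tote that nobody presses. It clears the blue heel and springs up about 1.7 mm before the toes meet the stop.
- upper_tote: Loose empty blue tote of the same mould, 130 (x) x 66 (y) x 72 high, 0.17 to 0.31 kg, on the bench. Origin at the middle of its flat underside; +x to its full-height rear end (heel at the bottom, to x 56.5), -x to its low front with the toes and its own, rigid catch; z up. It starts facing the same way as the dock within 0.8 rad. Its feet stand 28.5 off the centre line.
- grip_mid (a point): (0, 0, 66) in the blue frame: middle between the plain upright rim bands of its long sides, which run from 57 to 72 above its underside and measure 66 over their outsides (along its y): the place to grip.
- toe_line (a point): (-64, 0, 0) in the blue frame: middle between the tips of its two toes (y 13.5..22.5 each side, 5 thick, 8.5 long) at the bottom of its low front. Home, the blue origin is over the grey tote's middle, 63 above the bench, and the toe tips 64 from it along +x; set down short, they must be 8 to 26 mm before that. Both parts are hard plastic, friction 0.45 to 0.75.
- vial_a: Capped glass sample vial, 23 dia x 52, loose, standing in the grey tote; origin at its foot, 5.5 above the bench. Its cap ends 5.5 below ledge height.
- vial_b: Second such vial, in the middle.
- vial_c: Third such vial, towards the keepers.
- tape: Roll of beige tape, 68 dia x 19, lying loose on the bench, to be left alone; origin at the middle of its underside. Beyond the bench to the left, on the lower bench, a fixed burette stand (rod at about x 0.33, y 0.33 m, 0.65 m tall, clamp jaws 0.4 m up and 0.15 m to each side) is in the arm's way: swing round it drawn in.
- filter_box: Small blue and white card box 70x70x32, loose, to be left alone; origin at the middle of its underside.
- dropper_bottle: Purple dropper bottle with red teat, 40 dia x 115, loose, to be left alone; origin at the middle of its underside.
Things that resemble listed ones, but are neither listed nor needed, are in the scene too. Leave any yellow look-alike of the upper_tote alone.

How it is judged:
On the way:
1. the turned blue tote, its toes towards the keepers, is held down on the catch, not yet home (value of joint catch above 0.004 m and x of toe_line in the frame of dock above 0.03 m and contact force between upper_tote and dock above 1 N), for 0.1 s.
At the end, for the whole second after the job is handed in: The blue tote lies level (0.03 rad) on the grey ledges, its underside 61 to 65 mm above the bench, turned half a turn, within 4 mm of the dock's centre line, slid home so that the orange catch is up behind it (joint below 1.5 mm), released and at rest; the vials still stand upright (value of joint catch below 0.0015 m and x of upper_tote in the frame of dock between -0.01 and 0.008 m and y of upper_tote in the frame of dock between -0.004 and 0.004 m and z of upper_tote in the frame of dock between 0.061 and 0.065 m and x of toe_line in the frame of dock above 0.05 m and angle between upper_tote's own z axis and vertical below 0.03 rad and linear speed of upper_tote below 0.01 m/s and angular speed of upper_tote below 0.1 rad/s and angle between each of vial_a, vial_b, vial_c's own z axis and vertical below 0.1 rad); the robot touches nothing.
It fails at once if the blue tote is forced against the grey tote with more than 30 N (contact force between upper_tote and dock above 30 N).
It fails at once if the blue tote or the fingers touch a vial (contact force between any of upper_tote, the fingers and vial_a above 0.3 N or contact force between any of upper_tote, the fingers and vial_b above 0.3 N or contact force between any of upper_tote, the fingers and vial_c above 0.3 N).
It fails at once if the fingers push on the grey tote or its catch (contact force between the fingers and dock above 3 N).
It fails at once if a thing standing around is moved by more than 15 mm (distance of any of tape, filter_box, dropper_bottle from where it was at the start of the episode above 0.015 m).
It also fails if it takes over 72 s, if anything falls off the work surface, if the arm or the gripper's body presses on something with over 40 N, if the wrist force passes 120 N, or if a joint passes its speed limit or range.

## Robot

A 6-joint arm with a two-finger parallel gripper is mounted at the origin on a cart in front of the work surface, level with it; the furniture and walls round the work are solid. World frame = base frame: x ahead of the robot, y to its left, z up, the work surface at z = 0. Lengths are in m, angles in rad, forces in N, time in s.
With the tool pointing down it reaches from about 0.425 to 1.125 m from the base axis. Payload 14.9 kg.
Tool frame: the origin (TCP) lies between the finger pads; the fingertips stand 22 mm ahead of it and the grasp point (between the pads) lies 3 mm ahead of it (manip.nose_length is the distance from the TCP to the fingertips, in m); z points along the fingers, x is the direction in which the jaws open and shut, and the axes are right-handed (so a half turn about z gives the same grasp; the last joint's range is limited). The gripper opens to 91 mm and grips with 3 to 60 N. Pads are 32 mm wide; open, the fingers measure 118 mm over their backs; the gripper's body (76 mm by 178 mm) begins 60 mm behind the grasp point.
Start: joints at [-1.37, 0.379, 1.734, -0, 1.028, -0.033], TCP at [0.162, -0.681, 0.21] pointing down, gripper open.
Joint ranges: [-2.77, 2.77], [-0.74, 2.19], [0, 2.66], [-1.06, 4.2], [0.31, 2.87], [-3.08, 3.08]. Speed limits (rad/s): [1.89, 1.89, 2.39, 3.14, 3.14, 3.14].

## Interface

Orientations are given as a unit quaternion [w, x, y, z].
In Python, from workcell import manip, eyes, workorder gives the robot as it stands. The module is installed in compiled form; this text tells all that it offers.
- The arm moves only by the tool jog_arm, never from a script. Its argument "commands" is a list of rows, each a list of 7 numbers: the shift along the world's x, y, z scaled (see below), then the turn, a rotation vector about the world's x, y, z scaled (see below), then the closure, from 0 (fully open) to 1 (shut). In form: [[x, y, z, wx, wy, wz, fingers], ...]. A call has 1 to 8 rows; each row is the pose to reach, as a shift and turn from the pose commanded when the call began, turning the shorter way round; what a row does not reach only later rows make up. The controller multiplies each number of a shift by 500 mm and each number of a turn by 180 degrees. A row lasts 1/8 s, in which the tool goes at most 62.5 mm and 10.7 degrees, less where a joint would pass 70% of its speed; a pose out of reach is approached as far as the arm can. A call with a number of a shift or a turn outside -1 to 1 is refused whole. A call with a gripper value outside its range is refused whole. The fingers move at their own pace and stop on an object; "grip_force" is the grip in N (left out, the last holds). Time passes only in rows, so rows that repeat a pose let the fingers close. It gives the time, the measured TCP pose, the force and the opening at its end, in the units of the state.
- manip.observe(): the state, without advancing time (a new reading comes with each control period).
- eyes.grab_frame(name): name is "scene" or "side" or "wrist"; returns a dict with "img" (400x640x3 uint8, red, green, blue), "fx", "fy", "cx", "cy" (pixels), "k1" (the pictures are not rectified: a ray, as slopes to the right and down, at radius r is drawn at 1 + k1 r^2 times it, then the intrinsics apply), "world_to_cam" (4x4, takes a point from world to camera coordinates); the wrist camera has in their place "hand_eye" (4x4, takes a point from camera to tool coordinates, whose origin is the TCP and whose axes are the tool frame's). Camera axes: x right, y down, z forward; pixel columns grow to the right and rows downward; lengths in m; the calibration is good to about 2 mm. A picture is of the moment at which its call begins: read the wrist's pose just before it. There is no depth.
- workorder.finish_job(): hands the job in, once; it reports no verdict.
The state is a dict: "t": time; "joint_positions": joint angles; "joint_velocities": joint speeds; "effort": joint torques, N m; "tcp_pos": TCP position; "tcp_rot": TCP orientation; "ft_force": force on the tool from outside, world axes, zero at the start; "ft_torque": the same for the moment, N m; "finger_gap": finger opening in m.
Only numpy, scipy, OpenCV 4.12 (cv2) and the standard library are available. Lean on these libraries where they do the work, as an engineer would, in place of code of your own. Each camera call takes 0.05 s, during which the arm holds its last target.

## Working session

There is one attempt and no reset: what is moved stays moved. The work goes in short steps, Python scripts to look and compute and a tool call to move; the robot and the scene stay as the last step left them, time stands still between calls to the robot, and variables do not carry over. Pictures are saved under pics/ and viewed, and the job is handed in when it is done.

Besides the shell and the picture viewer there is one more tool, called by a JSON object that holds its "name" and its "arguments", one argument or row to a line. jog_arm: Moves the arm, as the interface text tells. Shifts and turns lie within -1 to 1; 1 stands for 500 mm of shift or 180 degrees of turn. Its arguments: {"type":"object","properties":{"commands":{"type":"array"},"grip_force":{"type":"number"}},"required":["commands"]}

```bash
mkdir -p pics; cat > h.py <<'E'
import numpy as np, cv2
from workcell import manip, eyes, workorder
from scipy.spatial.transform import Rotation as R
def rot(q): return R.from_quat([q[1],q[2],q[3],q[0]])
def save(n,img,): cv2.imwrite(f'pics/{n}.png',img[:,:,::-1])
def Kof(f): return np.array([[f['fx'],0,f['cx']],[0,f['fy'],f['cy']],[0,0,1.]])
def c2w(f,st=None):
    if 'world_to_cam' in f: return np.linalg.inv(f['world_to_cam'])
    T=np.eye(4);T[:3,:3]=rot(st['tcp_rot']).as_matrix();T[:3,3]=st['tcp_pos'];return T@f['hand_eye']
def ray(f,uv,st=None):
    uv=np.array(uv,float).reshape(-1,1,2)
    p=cv2.undistortPoints(uv,Kof(f),np.array([f['k1'],0,0,0,0.]),).reshape(-1,2)
    T=c2w(f,st);d=np.c_[p,np.ones(len(p))]@T[:3,:3].T
    return T[:3,3],d
def plane(f,uv,z,st=None):
    o,d=ray(f,uv,st);return o+d*((z-o[2])/d[:,2])[:,None]
def proj(f,P,st=None):
    T=np.linalg.inv(c2w(f,st));P=np.array(P,float).reshape(-1,3)
    return cv2.projectPoints(P,cv2.Rodrigues(T[:3,:3])[0],T[:3,3],Kof(f),np.array([f['k1'],0,0,0,0.]))[0].reshape(-1,2)
E
python3 - <<'E'
from h import *
import pickle
st=manip.observe();print({k:np.round(v,4) for k,v in st.items()},manip.nose_length)
F={}
for n in['scene','side','wrist']:
    f=eyes.grab_frame(n);save(n+'0',f['img']);F[n]=f;print(n,f['fx'],f['fy'],f['cx'],f['cy'],f['k1']);print(c2w(f,st).round(3))
F['st']=st;pickle.dump(F,open('f0.pkl','wb'))
E
```

```text
{'t': np.float64(0.0), 'joint_positions': array([-1.3703,  0.3794,  1.7348, -0.    ,  1.0285, -0.0333]), 'joint_velocities': array([-0.0002,  0.0009, -0.0011,  0.0002, -0.0011, -0.0012]), 'effort': array([-4.00000e-04, -7.63721e+01, -4.34370e+01,  6.51000e-02,
        4.23000e-02, -1.00000e-04]), 'tcp_pos': array([ 0.1621, -0.6806,  0.2089]), 'tcp_rot': array([-3.000e-04,  7.848e-01, -6.198e-01, -4.000e-04]), 'ft_force': array([0.4141, 0.3788, 0.3191]), 'ft_torque': array([ 0.0145, -0.0295, -0.03  ]), 'finger_gap': np.float64(0.0913)} 0.022
scene 410.4717768570194 410.4717768570194 319.3544642179265 204.2268280387832 -0.10564928204139361
[[-0.488 -0.477  0.731 -0.341]
 [-0.873  0.251 -0.419  0.508]
 [ 0.017 -0.842 -0.539  0.703]
 [ 0.     0.     0.     1.   ]]
side 494.9912014974603 494.9912014974603 326.02620099769047 193.39233906571334 -0.12888213457739447
[[-0.832 -0.193  0.52  -0.164]
 [-0.554  0.333 -0.764  0.992]
 [-0.026 -0.923 -0.383  0.545]
 [ 0.     0.     0.     1.   ]]
wrist 333.9671328369923 333.9671328369923 317.5686656937162 205.3544733634504 0.005152490261041694
[[ 0.231 -0.937 -0.262  0.235]
 [-0.973 -0.222 -0.062 -0.664]
 [-0.001  0.269 -0.963  0.384]
 [ 0.     0.     0.     1.   ]]
```

View pics/scene0.png

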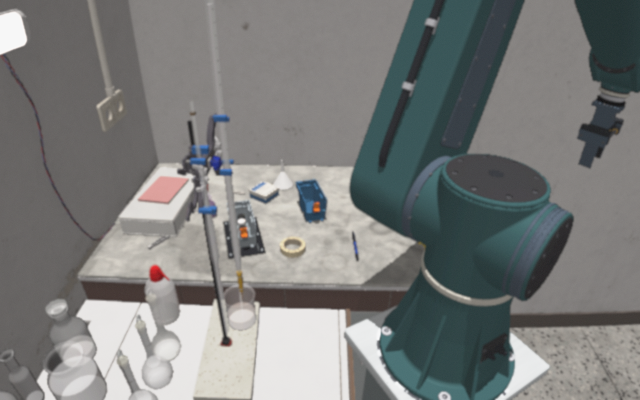

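View pics/side0.png

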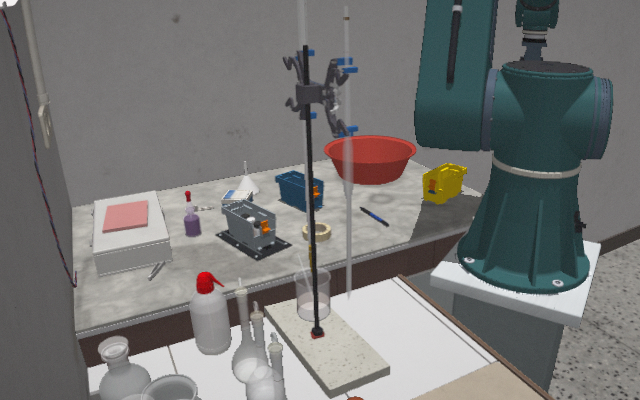

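View pics/wrist0.png

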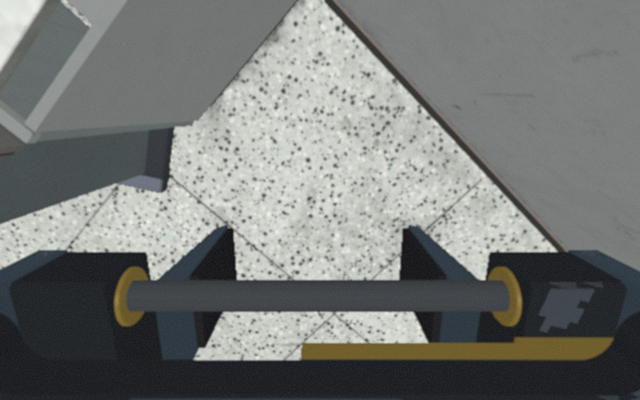

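The scene view shows the blue tote at about (312,200) and the grey tote on its pad at (243,235). In the side view they are at (300,190) and (250,228), and the yellow look-alike is at (443,183). I'll take rough positions first, then enlarged crops.

```bash
python3 - <<'E'
from h import *
import pickle
F=pickle.load(open('f0.pkl','rb'))
s,d=F['scene'],F['side']
for n,f,uv,z in [('blue',s,(312,200),.04),('grey',s,(243,235),.03),('tape',s,(292,246),.01),('box',s,(264,192),.02),('blue',d,(300,190),.04),('grey',d,(250,228),.04),('tape',d,(317,231),.01),('box',d,(237,197),.02),('dropper',d,(192,234),.0),('yellow',d,(443,183),.04),('bowl',d,(370,180),.0),('pad corners side L',d,(216,238),.003),('B',d,(255,256),.003),('R',d,(291,240),.003)]:
    print(n,plane(f,[uv],z).round(3))
a=cv2.resize(s['img'][160:270,180:360],None,fx=4.4,fy=4.4,interpolation=cv2.INTER_CUBIC);save('s_crop',a)
a=cv2.resize(d['img'][160:265,180:340],None,fx=5,fy=5,interpolation=cv2.INTER_CUBIC);save('d_crop',a)
E
```

```text
blue [[0.59  0.001 0.04 ]]
grey [[0.533 0.245 0.03 ]]
tape [[0.451 0.137 0.01 ]]
box [[0.733 0.1   0.02 ]]
blue [[0.594 0.003 0.04 ]]
grey [[0.557 0.248 0.04 ]]
tape [[0.45  0.133 0.01 ]]
box [[0.746 0.092 0.02 ]]
dropper [[0.715 0.289 0.   ]]
yellow [[ 0.28  -0.239  0.04 ]]
bowl [[ 0.516 -0.249  0.   ]]
pad corners side L [[0.644 0.277 0.003]]
B [[0.506 0.293 0.003]]
R [[0.484 0.191 0.003]]
```

View pics/s_crop.png

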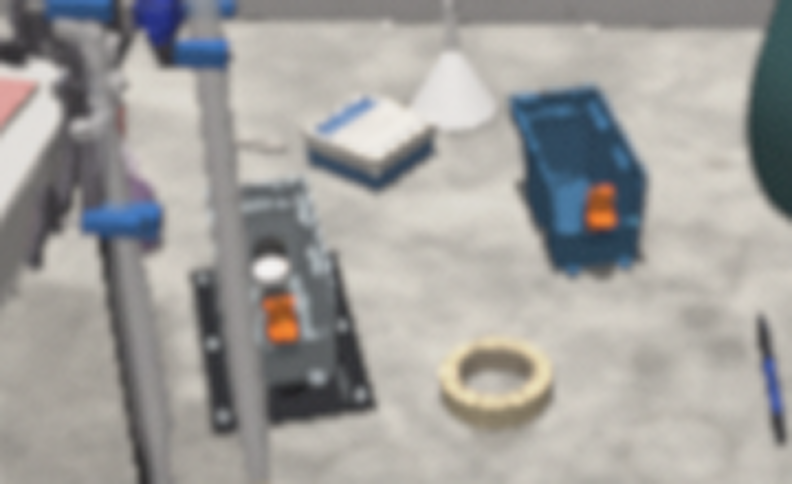

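View pics/d_crop.png

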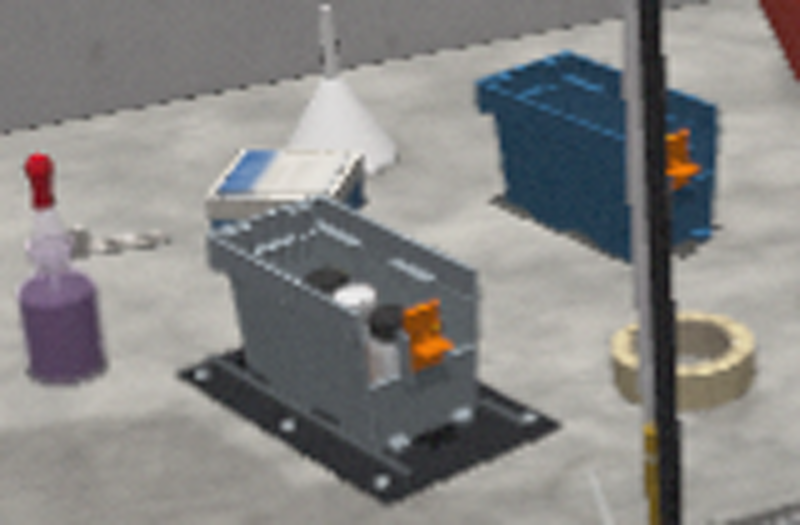

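Of the totes in view, the blue one at scene (312,200) is the loose, empty upper_tote: blue, on the bench, front and catch facing roughly the same way as the dock. The yellow one at side (443,183) is the look-alike. The grey one on the black pad is the dock. Next I'll move to a wrist view over both.

{"name": "jog_arm", "arguments": {
  "commands": [
    [0.1, 0.1, 0.2, 0, 0, 0, 0],
    [0.2, 0.25, 0.3, 0, 0, 0, 0],
    [0.3, 0.4, 0.34, 0, 0, 0, 0],
    [0.4, 0.55, 0.34, 0, 0, 0, 0],
    [0.5, 0.7, 0.34, 0, 0, 0, 0],
    [0.5, 0.7, 0.34, 0, 0, 0, 0],
    [0.6, 0.85, 0.34, 0, 0, 0, 0],
    [0.65, 1, 0.34, 0, 0, 0, 0]
  ]
}}

```text
t: 1.15
tcp_pos: [0.4179, -0.31, 0.3717]
tcp_rot: [-0.0, 0.785, -0.62, 0.0]
ft_force: [0.9, -0.4, -0.8]
finger_gap: 0.0914
```

{"name": "jog_arm", "arguments": {
  "commands": [
    [0.1, 0.15, 0, 0, 0, 0, 0],
    [0.1, 0.3, 0, 0, 0, 0, 0],
    [0.1, 0.48, 0, 0, 0, 0, 0],
    [0.1, 0.48, 0, 0, 0, 0, 0],
    [0.1, 0.48, 0, 0, 0, 0, 0]
  ]
}}

```text
t: 1.78
tcp_pos: [0.4669, -0.0685, 0.3714]
tcp_rot: [-0.0, 0.786, -0.618, -0.0]
ft_force: [-0.3, -0.2, 0.3]
finger_gap: 0.0911
```

```bash
python3 - <<'E'
from h import *
import pickle
st=manip.observe();print(st['t'],st['tcp_pos'],st['tcp_rot'],st['ft_force'],st['joint_positions'])
f=eyes.grab_frame('wrist');save('w1',f['img']);pickle.dump((f,st),open('w1.pkl','wb'))
E
```

```text
1.775 [ 0.46691965 -0.06850687  0.37138486] [-1.80845621e-04  7.86205257e-01 -6.17965419e-01 -4.04607120e-05] [-0.25437109 -0.20744521  0.25253359] [-1.95282550e-01 -1.71598730e-01  2.03929433e+00  3.75478763e-04
  1.27380510e+00  1.13691204e+00]
```

View pics/w1.png

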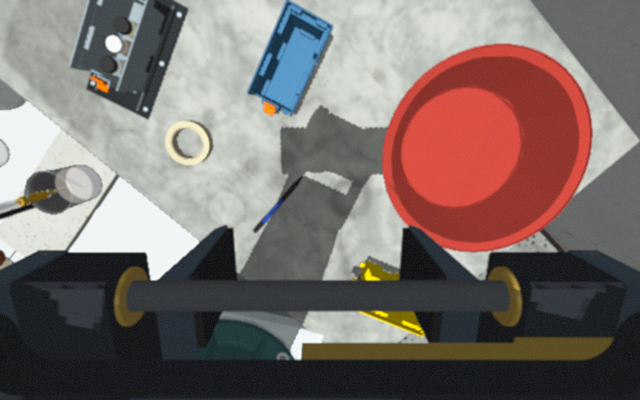

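Wrist view: blue tote at (292,55) with its catch at the near-left end, grey tote at (120,50), tape at (188,143). I'll move closer for precise measurement.

{"name": "jog_arm", "arguments": {
  "commands": [
    [0.1, 0.1, 0, 0, 0, 0, 0],
    [0.2, 0.22, 0, 0, 0, 0, 0],
    [0.2, 0.32, 0, 0, 0, 0, 0],
    [0.2, 0.32, 0, 0, 0, 0, 0],
    [0.2, 0.32, 0, 0, 0, 0, 0]
  ]
}}

```text
t: 2.45
tcp_pos: [0.5672, 0.0873, 0.371]
tcp_rot: [0.0, 0.785, -0.62, -0.0]
ft_force: [0.2, 0.1, 0.5]
finger_gap: 0.0911
```

```bash
python3 - <<'E'
from h import *
import pickle
st=manip.observe();print(st['t'],st['tcp_pos'],st['tcp_rot'],st['joint_positions'])
f=eyes.grab_frame('wrist');save('w2',f['img']);pickle.dump((f,st),open('w2.pkl','wb'))
E
```

```text
2.45 [0.56724007 0.08732863 0.37102595] [ 3.19985811e-04  7.84685065e-01 -6.19894534e-01 -1.15164457e-04] [ 1.12284617e-01  2.08998184e-02  1.86156876e+00 -3.07171760e-04
  1.25973818e+00  1.44959539e+00]
```

View pics/w2.png

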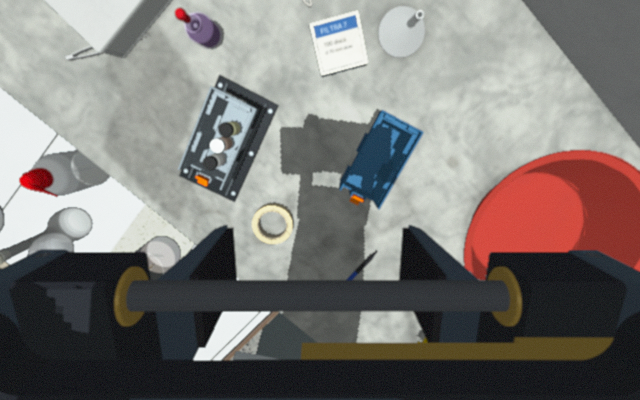

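```bash
python3 - <<'E'
from h import *
import pickle
f,st=pickle.load(open('w2.pkl','rb'))
save('w2g',cv2.resize(f['img'][65:215,165:295],None,fx=4,fy=4,interpolation=cv2.INTER_CUBIC))
save('w2b',cv2.resize(f['img'][95:220,325:435],None,fx=4.8,fy=4.8,interpolation=cv2.INTER_CUBIC))
E
```

```text
(no output)
```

View pics/w2g.png

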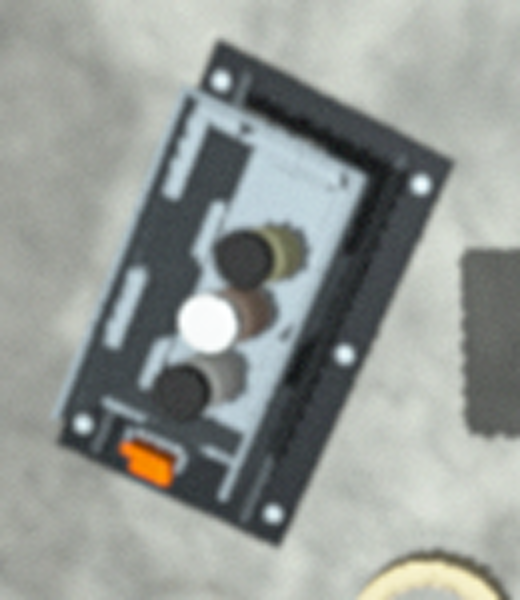

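View pics/w2b.png

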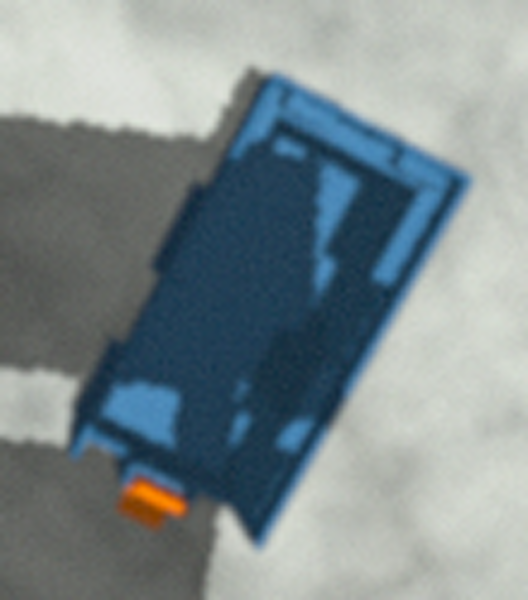

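```bash
python3 - <<'E'
from h import *
import pickle
f,st=pickle.load(open('w2.pkl','rb'))
def rep(name,c,s,off,z):
    P=plane(f,np.array(c,float)/s+off-0.5+0.5/s,z,st)[:,:2]
    RL,RR,FR,FL=P
    ax=(RL+RR-FR-FL);yaw=np.arctan2(ax[1],ax[0])
    n=np.linalg.norm
    print(name,P.round(4).tolist(),'centre',P.mean(0).round(4),'yaw',yaw.round(4),'sides L/R',[np.arctan2(*(a-b)[::-1]).round(3) for a,b in((RL,FL),(RR,FR))],'len',n(RL-FL).round(4),n(RR-FR).round(4),'wid',n(RL-RR).round(4),n(FL-FR).round(4))
rep('pad',[(220,42),(452,162),(277,545),(60,440)],4,[165,65],.003)
rep('greyrim',[(187,88),(365,172),(225,500),(57,418)],4,[165,65],.075)
rep('blue',[(268,76),(468,178),(258,545),(80,452)],4.8,[325,95],.072)
E
```

```text
pad [[0.6585, 0.2614], [0.636, 0.1669], [0.4678, 0.2078], [0.4914, 0.302]] centre [0.5634 0.2345] yaw -0.2384 sides L/R [np.float64(-0.238), np.float64(-0.239)] len 0.1719 0.1732 wid 0.0971 0.0971
greyrim [[0.6394, 0.2491], [0.6267, 0.1866], [0.503, 0.2152], [0.5188, 0.2778]] centre [0.572  0.2322] yaw -0.2302 sides L/R [np.float64(-0.234), np.float64(-0.227)] len 0.1239 0.127 wid 0.0638 0.0646
blue [[0.6622, 0.0209], [0.6482, -0.0433], [0.5279, -0.015], [0.5437, 0.0457]] centre [0.5955 0.0021] yaw -0.2188 sides L/R [np.float64(-0.206), np.float64(-0.231)] len 0.121 0.1236 wid 0.0658 0.0627
```

{"name": "jog_arm", "arguments": {
  "commands": [
    [-0.03, -0.08, -0.1, 0, 0, -0.05, 0],
    [-0.064, -0.144, -0.2, 0, 0, -0.1, 0],
    [-0.064, -0.144, -0.3, 0, 0, -0.143, 0],
    [-0.064, -0.144, -0.34, 0, 0, -0.143, 0],
    [-0.064, -0.144, -0.34, 0, 0, -0.143, 0],
    [-0.064, -0.144, -0.34, 0, 0, -0.143, 0]
  ]
}}

```text
t: 3.25
tcp_pos: [0.5357, 0.0155, 0.2027]
tcp_rot: [0.001, -0.627, 0.779, -0.001]
ft_force: [0.3, 0.4, -0.0]
finger_gap: 0.0911
```

```bash
python3 - <<'E'
from h import *
import pickle
st=manip.observe();print(st['t'],st['tcp_pos'],st['tcp_rot'],st['joint_positions'])
f=eyes.grab_frame('wrist');save('w3',cv2.resize(f['img'],(800,500),interpolation=cv2.INTER_CUBIC));pickle.dump((f,st),open('w3.pkl','wb'))
E
```

```text
3.25 [0.53569005 0.01546783 0.20266445] [ 5.89325449e-04 -6.26660580e-01  7.79291914e-01 -5.32713446e-04] [-1.45893607e-02  1.28868408e-01  2.07035377e+00 -8.47928614e-05
  9.40783136e-01  1.77253150e+00]
```

View pics/w3.png

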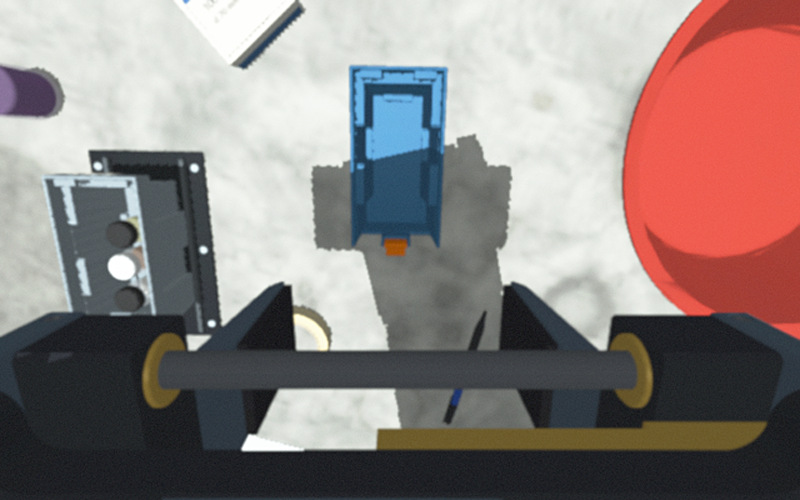

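```bash
python3 - <<'E'
from h import *
import pickle
f,st=pickle.load(open('w3.pkl','rb'))
save('w3b',cv2.resize(f['img'][45:215,260:380],None,fx=3.5*1,fy=3.5,interpolation=cv2.INTER_CUBIC))
E
```

```text
(no output)
```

View pics/w3b.png

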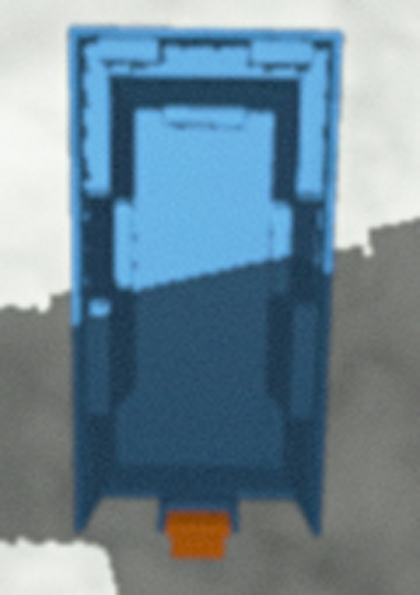

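```bash
cat >> h.py <<'E'
def rep(f,st,name,c,s,off,z):
    P=plane(f,np.array(c,float)/s+off-0.5+0.5/s,z,st)[:,:2]
    RL,RR,FR,FL=P
    ax=(RL+RR-FR-FL);yaw=np.arctan2(ax[1],ax[0])
    n=np.linalg.norm
    print(name,P.round(4).tolist(),'centre',P.mean(0).round(4),'yaw',yaw.round(4),'sides L/R',[np.arctan2(*(a-b)[::-1]).round(3) for a,b in((RL,FL),(RR,FR))],'len',n(RL-FL).round(4),n(RR-FR).round(4),'wid',n(RL-RR).round(4),n(FL-FR).round(4))
    return P
E
python3 - <<'E'
from h import *
import pickle
f,st=pickle.load(open('w3.pkl','rb'))
rep(f,st,'blue',[(68,28),(343,33),(320,535),(78,533)],3.5,[260,45],.072)
E
```

```text
blue [[0.6636, 0.0198], [0.6482, -0.0448], [0.5267, -0.0157], [0.5413, 0.048]] centre [0.5949 0.0018] yaw -0.2308 sides L/R [np.float64(-0.227), np.float64(-0.235)] len 0.1255 0.1249 wid 0.0663 0.0654
```

```bash
python3 - <<'E'
from h import *
import pickle
F0=pickle.load(open('f0.pkl','rb'))
for n,uv in(('w1',(383,150)),('w2',(466,240)),('w3',(499,140))):
    f,st=pickle.load(open(n+'.pkl','rb'))
    for z in(.06,.1,.14): print(n,z,plane(f,[uv],z,st).round(3))
for z in(.06,.1,.14): print(plane(F0['side'],[(324,152),(416,150),(370,139)],z).round(3).tolist())
# stand jaws: triangulate approx
for n,uv in(('scene',(235,169)),('scene',(190,164)),('side',(345,70)),('side',(290,62)),('side',(350,130))):
    for z in(.2,.25,.3,.4): print(n,uv,z,plane(F0[n],[uv],z).round(3))
E
```

```text
w1 0.06 [[ 0.511 -0.156  0.06 ]]
w1 0.1 [[ 0.513 -0.147  0.1  ]]
w1 0.14 [[ 0.516 -0.139  0.14 ]]
w2 0.06 [[ 0.507 -0.165  0.06 ]]
w2 0.1 [[ 0.518 -0.143  0.1  ]]
w2 0.14 [[ 0.529 -0.121  0.14 ]]
w3 0.06 [[ 0.548 -0.162  0.06 ]]
w3 0.1 [[ 0.556 -0.142  0.1  ]]
w3 0.14 [[ 0.563 -0.122  0.14 ]]
[[0.69, -0.258, 0.06], [0.443, -0.42, 0.06], [0.632, -0.458, 0.06]]
[[0.619, -0.154, 0.1], [0.393, -0.304, 0.1], [0.567, -0.338, 0.1]]
[[0.549, -0.051, 0.14], [0.343, -0.187, 0.14], [0.501, -0.218, 0.14]]
scene (235, 169) 0.2 [[0.594 0.23  0.2  ]]
scene (235, 169) 0.25 [[0.501 0.257 0.25 ]]
scene (235, 169) 0.3 [[0.408 0.285 0.3  ]]
scene (235, 169) 0.4 [[0.223 0.34  0.4  ]]
scene (190, 164) 0.2 [[0.679 0.328 0.2  ]]
scene (190, 164) 0.25 [[0.578 0.346 0.25 ]]
scene (190, 164) 0.3 [[0.476 0.364 0.3  ]]
scene (190, 164) 0.4 [[0.274 0.399 0.4  ]]
side (345, 70) 0.2 [[ 1.048 -0.973  0.2  ]]
side (345, 70) 0.25 [[ 0.872 -0.688  0.25 ]]
side (345, 70) 0.3 [[ 0.697 -0.403  0.3  ]]
side (345, 70) 0.4 [[0.345 0.167 0.4  ]]
side (290, 62) 0.2 [[ 1.462 -1.096  0.2  ]]
side (290, 62) 0.25 [[ 1.227 -0.794  0.25 ]]
side (290, 62) 0.3 [[ 0.991 -0.491  0.3  ]]
side (290, 62) 0.4 [[0.519 0.115 0.4  ]]
side (350, 130) 0.2 [[ 0.488 -0.087  0.2  ]]
side (350, 130) 0.25 [[0.394 0.07  0.25 ]]
side (350, 130) 0.3 [[0.299 0.226 0.3  ]]
side (350, 130) 0.4 [[0.11  0.539 0.4  ]]
```

```bash
python3 - <<'E'
from h import *
import pickle
F=pickle.load(open('f0.pkl','rb'))
def ix(a,b):
    o1,d1=ray(F['scene'],[a]);o2,d2=ray(F['side'],[b]);d1=d1[0];d2=d2[0]
    t=np.linalg.solve(np.c_[d1[:2],-d2[:2]],(o2-o1)[:2]);return (o1+t[0]*d1).round(3),(o2+t[1]*d2).round(3)
print('burette',ix((225,150),(348,150)));print('rod',ix((207,200),(310,200)))
E
```

```text
burette (array([0.227, 0.352, 0.434]), array([0.227, 0.352, 0.307]))
rod (array([0.286, 0.378, 0.318]), array([0.286, 0.378, 0.218]))
```

{"name": "jog_arm", "arguments": {
  "commands": [
    [0.06, -0.014, 0, 0, 0, -0.005, 0],
    [0.114, -0.026, -0.03, 0, 0, -0.005, 0],
    [0.114, -0.026, -0.08, 0, 0, -0.005, 0],
    [0.114, -0.026, -0.13, 0, 0, -0.005, 0],
    [0.114, -0.026, -0.18, 0, 0, -0.005, 0],
    [0.114, -0.026, -0.23, 0, 0, -0.005, 0],
    [0.114, -0.026, -0.267, 0, 0, -0.005, 0],
    [0.114, -0.026, -0.267, 0, 0, -0.005, 0]
  ]
}}

```text
t: 4.3
tcp_pos: [0.5918, 0.0033, 0.0674]
tcp_rot: [-0.0, -0.621, 0.784, 0.0]
ft_force: [-0.7, 0.2, -0.4]
finger_gap: 0.091
```

{"name": "jog_arm", "arguments": {
  "commands": [
    [0, 0, 0, 0, 0, 0, 0.4],
    [0, 0, 0, 0, 0, 0, 0.5],
    [0, 0, 0, 0, 0, 0, 0.6],
    [0, 0, 0, 0, 0, 0, 0.6],
    [0, 0, 0, 0, 0, 0, 0.6],
    [0, 0, 0, 0, 0, 0, 0.6]
  ],
  "grip_force": 25
}}

```text
t: 5.05
tcp_pos: [0.5921, 0.0033, 0.0679]
tcp_rot: [0.0, -0.621, 0.784, 0.0]
ft_force: [0.4, -0.4, -0.5]
finger_gap: 0.037
```

```bash
python3 - <<'E'
from h import *
import pickle
st=manip.observe();print(st['t'],st['tcp_pos'],st['tcp_rot'],st['joint_positions'],st['finger_gap'],st['ft_force'])
f=eyes.grab_frame('wrist');save('w4',f['img']);pickle.dump((f,st),open('w4.pkl','wb'))
E
```

```text
5.05 [0.59210654 0.00328638 0.06789795] [ 1.07762162e-05 -6.20842132e-01  7.83935614e-01  5.00796815e-07] [-3.38171053e-02  4.17766570e-01  2.00152974e+00  2.22478149e-05
  7.22280560e-01  1.76812589e+00] 0.036960733865473605 [ 0.39146728 -0.38083126 -0.52402549]
```

View pics/w4.png

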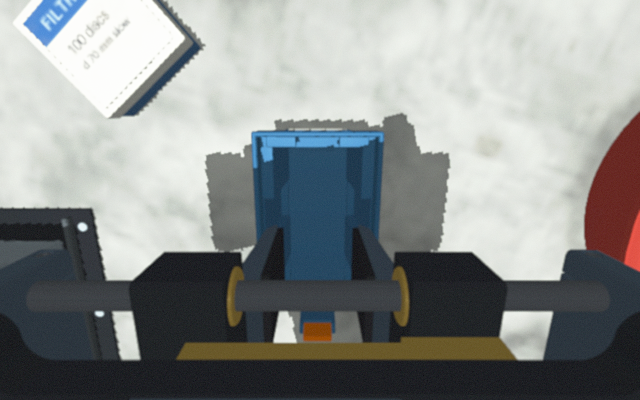

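```bash
python3 - <<'E'
from h import *
f=eyes.grab_frame('side');g=eyes.grab_frame('scene')
a=cv2.resize(f['img'][90:270,180:440],None,fx=3,fy=3,interpolation=cv2.INTER_CUBIC);save('d5',a)
b=cv2.resize(g['img'][100:280,200:440],None,fx=3,fy=3,interpolation=cv2.INTER_CUBIC);save('s5',b)
st=manip.observe();print(st['finger_gap'],st['ft_force'])
E
```

```text
0.036403608970862124 [ 0.00848396 -0.31039863  0.68990476]
```

View pics/d5.png

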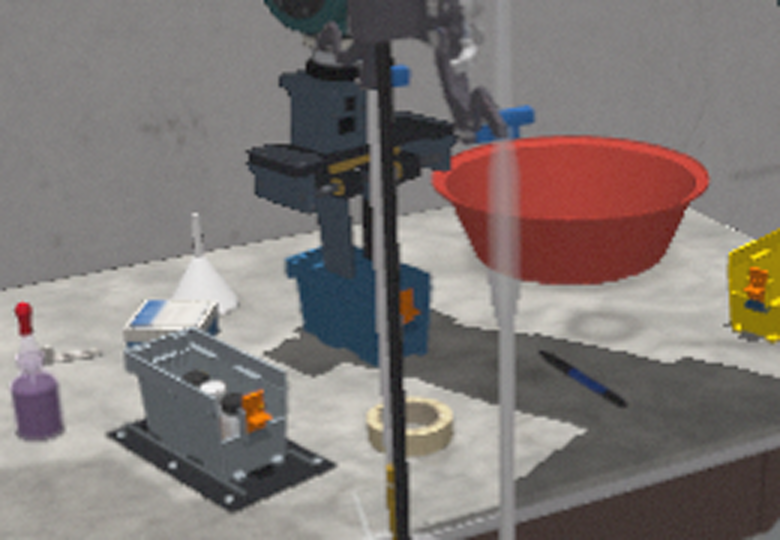

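View pics/s5.png

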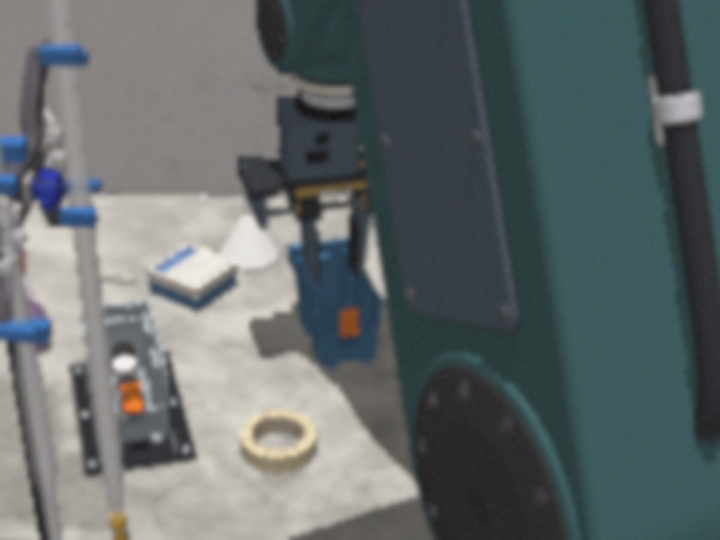

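```bash
python3 - <<'E'
from h import *
f=eyes.grab_frame('side');st=manip.observe()
M=rot(st['tcp_rot']).as_matrix();p=st['tcp_pos'];g=st['finger_gap'];print(g)
im=cv2.resize(f['img'][150:220,260:340],None,fx=8,fy=8,interpolation=cv2.INTER_NEAREST)
def dot(P,c):
    for u in proj(f,P): 
        q=((u-[260,150]+.5)*8).astype(int);print(u.round(1));cv2.circle(im,tuple(int(v) for v in q),4,c,-1)
tips=[p+M@np.array([s*x,y,.022]) for s in(-1,1) for x in(g/2,g/2+.0135) for y in(-.016,.016)]
dot(tips,(255,0,0))
dot([[0.6636,0.0198,.072],[0.6482,-.0448,.072],[.5267,-.0157,.072],[.5413,.048,.072]],(0,255,0))
save('d6',im)
E
```

```text
0.036613330546766146
[291.4 188.6]
[299.1 191.7]
[287.6 189.9]
[295.2 193.1]
[301.7 184.9]
[309.4 187.9]
[305.4 183.6]
[313.1 186.6]
[275.4 176.5]
[294.1 170.4]
[324.1 181.4]
[305.6 188.1]
```

View pics/d6.png

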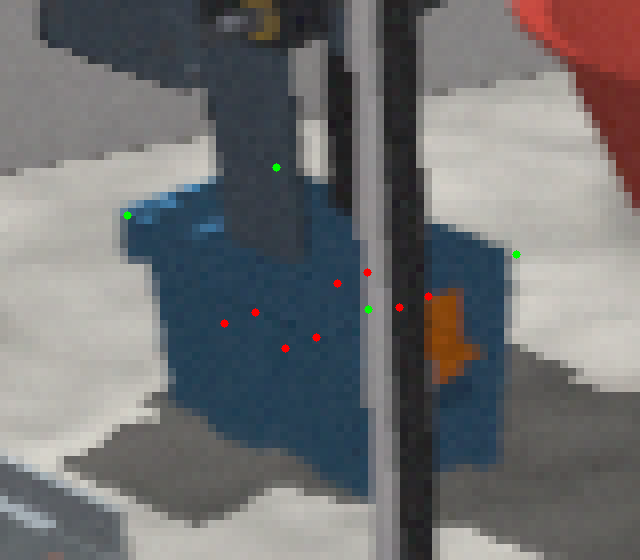

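The fingers closed to 37 mm, so they are between the walls rather than on the bands. I'll lift a little with the gap unchanged and see what happens.

{"name": "jog_arm", "arguments": {
  "commands": [
    [0, 0, 0.02, 0, 0, 0, 0.6],
    [0, 0, 0.04, 0, 0, 0, 0.6],
    [0, 0, 0.04, 0, 0, 0, 0.6]
  ]
}}

```text
t: 5.62
tcp_pos: [0.5929, 0.0033, 0.0892]
tcp_rot: [0.001, -0.621, 0.784, -0.001]
ft_force: [0.2, -0.1, 0.0]
finger_gap: 0.0364
```

```bash
python3 - <<'E'
from h import *
st=manip.observe();print(st['tcp_pos'],st['finger_gap'],st['ft_force'])
f=eyes.grab_frame('wrist');save('w5',f['img'][100:360,180:460])
f=eyes.grab_frame('side');save('d7',cv2.resize(f['img'][140:220,250:350],None,fx=6,fy=6,interpolation=cv2.INTER_NEAREST))
E
```

```text
[0.59287468 0.00331464 0.0891825 ] 0.036421775128312434 [ 0.24412682 -0.10871006  0.00795987]
```

View pics/w5.png

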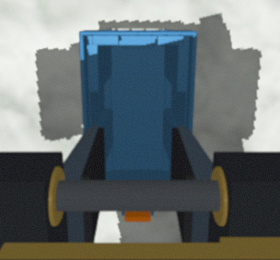

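View pics/d7.png

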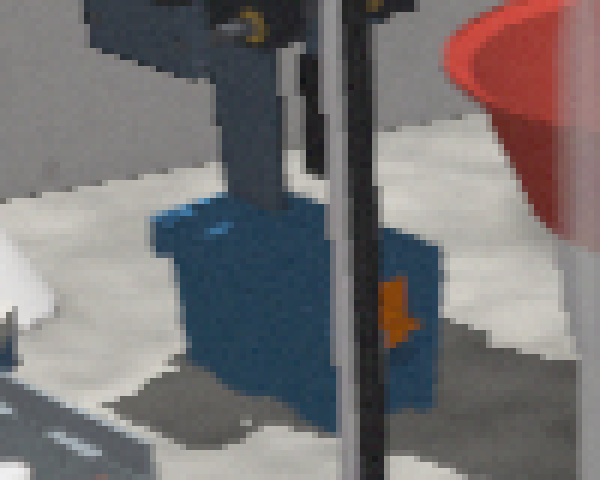

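{"name": "jog_arm", "arguments": {
  "commands": [
    [0, 0, 0.03, 0, 0, 0, 0.6],
    [0, 0, 0.06, 0, 0, 0, 0.6],
    [0, 0, 0.06, 0, 0, 0, 0.4],
    [0, 0, 0.06, 0, 0, 0, 0],
    [0, 0, 0.06, 0, 0, 0, 0],
    [0, 0, 0.06, 0, 0, 0, 0],
    [0, 0, 0.06, 0, 0, 0, 0],
    [0, 0, 0.06, 0, 0, 0, 0]
  ],
  "grip_force": 10
}}

```text
t: 6.72
tcp_pos: [0.5921, 0.0033, 0.1178]
tcp_rot: [-0.0, -0.621, 0.784, 0.0]
ft_force: [-0.6, 0.0, 0.3]
finger_gap: 0.0909
```

{"name": "jog_arm", "arguments": {
  "commands": [
    [0, 0, -0.04, 0, 0, 0, 0],
    [0, 0, -0.08, 0, 0, 0, 0],
    [0, 0, -0.094, 0, 0, 0, 0],
    [0, 0, -0.094, 0, 0, 0, 0]
  ]
}}

```text
t: 7.22
tcp_pos: [0.5916, 0.0033, 0.0699]
tcp_rot: [-0.001, -0.621, 0.784, 0.001]
ft_force: [0.2, -0.2, 0.2]
finger_gap: 0.0912
```

```bash
python3 - <<'E'
from h import *
st=manip.observe();print(st['tcp_pos'],st['finger_gap'],st['ft_force'])
f=eyes.grab_frame('wrist');save('w6',f['img'])
f=eyes.grab_frame('side');save('d8',cv2.resize(f['img'][140:220,250:350],None,fx=6,fy=6,interpolation=cv2.INTER_NEAREST))
E
```

```text
[0.59161556 0.00328657 0.06990652] 0.09123844865757222 [ 0.17885019 -0.19724348  0.15052551]
```

View pics/w6.png

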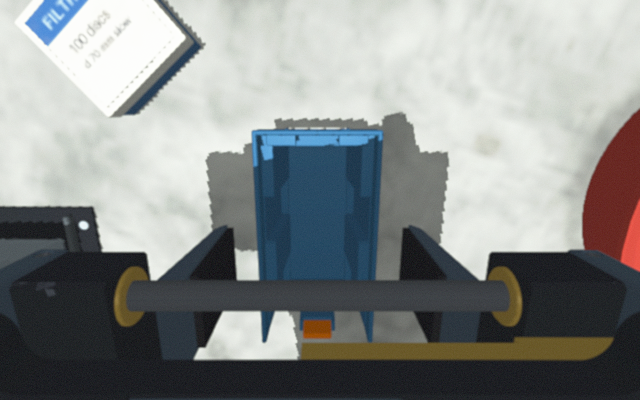

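View pics/d8.png

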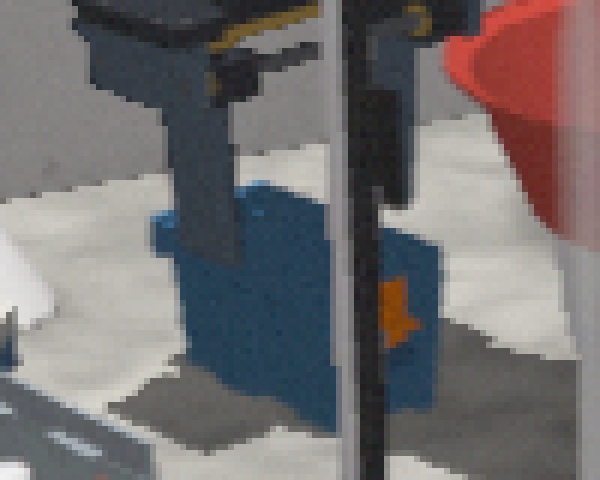

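```bash
python3 - <<'E'
from h import *
f=eyes.grab_frame('side');st=manip.observe()
M=rot(st['tcp_rot']).as_matrix();p=st['tcp_pos'];g=st['finger_gap'];print(g,p,st['joint_positions'])
im=cv2.resize(f['img'][150:220,260:340],None,fx=8,fy=8,interpolation=cv2.INTER_NEAREST)
for zz,c in((.022,(255,0,0)),(0,(255,255,0)),(-.02,(0,255,0))):
  tips=[p+M@np.array([s*x,y,zz]) for s in(-1,) for x in(g/2,g/2+.0135) for y in(-.016,.016)]
  for u in proj(f,tips): cv2.circle(im,tuple(int(v) for v in (u-[260,150]+.5)*8),4,c,-1)
save('d9',im)
E
```

```text
0.09107676426739153 [0.5924727  0.0032792  0.07128402] [-3.38033346e-02  4.12456659e-01  2.00086991e+00  5.84093736e-06
  7.27587252e-01  1.76814548e+00]
```

View pics/d9.png

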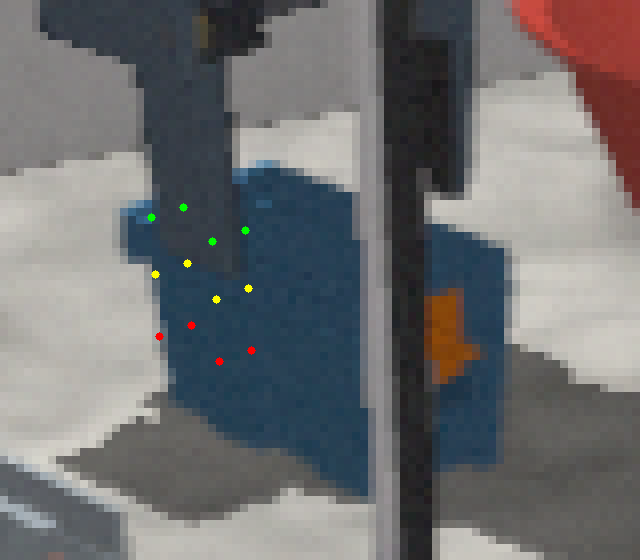

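```bash
python3 - <<'E'
from h import *
import pickle
f,st=pickle.load(open('w3.pkl','rb'))
g=st['finger_gap'];print(f['hand_eye'].round(3))
M=rot(st['tcp_rot']).as_matrix();p=st['tcp_pos']
for z in(.022,.01,0,-.01,-.02,-.03,-.05): print(z,proj(f,[p+M@np.array([s*g/2,y,z]) for s in(1,-1) for y in(-.016,.016)],st).round(0).tolist())
save('w3f',cv2.resize(f['img'][200:400,120:520],None,fx=2,fy=2))
E
```

```text
[[ 1.    -0.001  0.     0.001]
 [ 0.001  0.963  0.269 -0.076]
 [-0.    -0.269  0.963 -0.175]
 [ 0.     0.     0.     1.   ]]
0.022 [[390.0, 212.0], [387.0, 260.0], [243.0, 212.0], [246.0, 260.0]]
0.01 [[395.0, 218.0], [391.0, 268.0], [238.0, 218.0], [242.0, 268.0]]
0 [[399.0, 224.0], [395.0, 276.0], [234.0, 224.0], [238.0, 276.0]]
-0.01 [[403.0, 230.0], [399.0, 284.0], [229.0, 230.0], [234.0, 285.0]]
-0.02 [[408.0, 236.0], [404.0, 294.0], [224.0, 237.0], [229.0, 294.0]]
-0.03 [[414.0, 244.0], [409.0, 305.0], [219.0, 244.0], [224.0, 305.0]]
-0.05 [[427.0, 263.0], [421.0, 330.0], [205.0, 263.0], [211.0, 330.0]]
```

View pics/w3f.png

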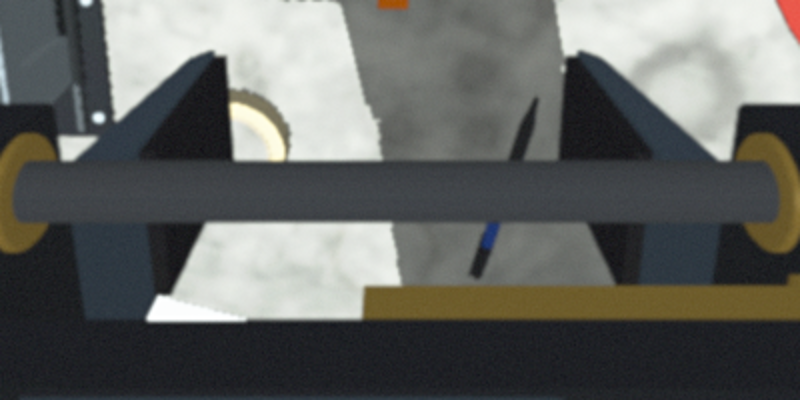

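Both the wrist and side views put the real fingertips at about tool z = −7 mm, not +22 mm. The fingers are therefore about 29 mm shorter than stated and closed just above the rim. I'll correct for this: TCP z of about 0.041 for the grasp, approached with the fingers open and the forces watched.

{"name": "jog_arm", "arguments": {
  "commands": [
    [0, 0, -0.015, 0, 0, 0, 0],
    [0, 0, -0.03, 0, 0, 0, 0],
    [0, 0, -0.045, 0, 0, 0, 0],
    [0, 0, -0.058, 0, 0, 0, 0],
    [0, 0, -0.058, 0, 0, 0, 0]
  ]
}}

```text
t: 8.0
tcp_pos: [0.5917, 0.0033, 0.0412]
tcp_rot: [-0.0, -0.621, 0.784, 0.0]
ft_force: [0.0, 0.2, -0.4]
finger_gap: 0.0909
```

{"name": "jog_arm", "arguments": {
  "commands": [
    [0, 0, 0, 0, 0, 0, 0.2],
    [0, 0, 0, 0, 0, 0, 0.25],
    [0, 0, 0, 0, 0, 0, 0.3],
    [0, 0, 0, 0, 0, 0, 0.4],
    [0, 0, 0, 0, 0, 0, 0.5],
    [0, 0, 0, 0, 0, 0, 0.5],
    [0, 0, 0, 0, 0, 0, 0.5]
  ],
  "grip_force": 20
}}

```text
t: 8.88
tcp_pos: [0.5923, 0.0033, 0.0421]
tcp_rot: [0.0, -0.621, 0.784, -0.0]
ft_force: [-1.0, 0.3, 5.6]
finger_gap: 0.0658
```

```bash
python3 - <<'E'
from h import *
st=manip.observe();print(st['t'],st['tcp_pos'],st['tcp_rot'],st['finger_gap'],st['ft_force'])
f=eyes.grab_frame('side');save('d10',cv2.resize(f['img'][140:220,250:350],None,fx=6,fy=6,interpolation=cv2.INTER_NEAREST))
E
```

```text
8.875 [0.59225249 0.00330489 0.04210622] [ 9.30672562e-05 -6.20864667e-01  7.83917757e-01 -8.31899491e-05] 0.06581885301297795 [-1.03487144  0.30515888  5.59048535]
```

View pics/d10.png

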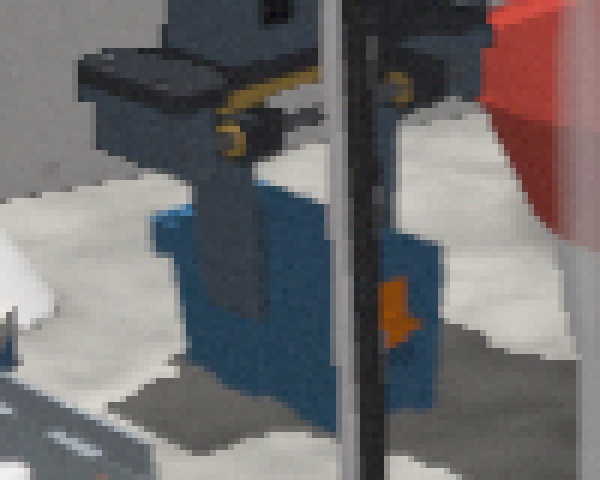

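```bash
python3 - <<'E'
from h import *
import pickle
F=pickle.load(open('f0.pkl','rb'))
s,d=F['scene']['img'],F['side']['img']
save('j1',cv2.resize(s[90:230,150:260],None,fx=4,fy=4,interpolation=cv2.INTER_CUBIC))
save('j2',cv2.resize(d[30:150,260:380],None,fx=4.5,fy=4.5,interpolation=cv2.INTER_CUBIC))
E
```

```text
(no output)
```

View pics/j1.png

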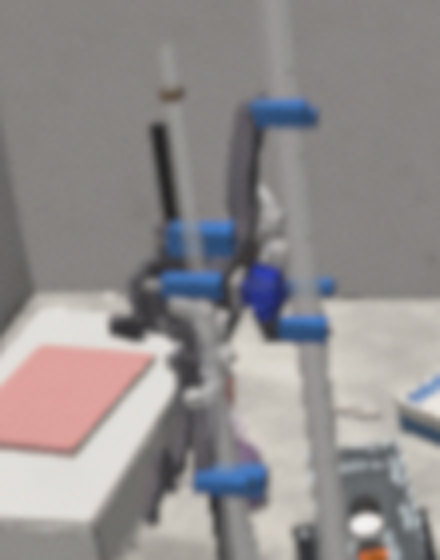

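View pics/j2.png

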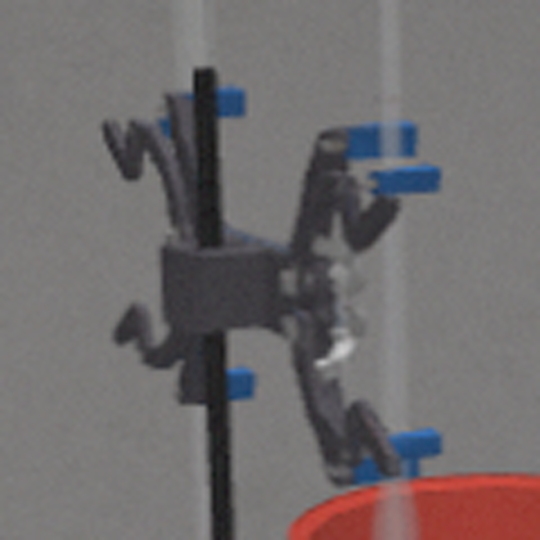

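```bash
python3 - <<'E'
from h import *
import pickle
F=pickle.load(open('f0.pkl','rb'))
def ix(n,a,b):
    o1,d1=ray(F['scene'],[a]);o2,d2=ray(F['side'],[b]);d1=d1[0];d2=d2[0]
    A=np.c_[d1,-d2];t=np.linalg.lstsq(A,o2-o1,rcond=None)[0];p,q=o1+t[0]*d1,o2+t[1]*d2
    print(n,((p+q)/2).round(3),'gap',np.linalg.norm(p-q).round(3))
ix('rodtop',(189.5,121),(306,46));ix('rodbase',(226,342),(317,331))
S={'s1':(219,118),'s2':(200,149),'s3':(198,161),'s4':(226,172),'s5':(208,210)}
D={'d1':(311,53),'d2':(344,61),'d3':(350,70),'d4':(314,115),'d5':(354,129)}
for a in S:
  for b in D: ix(a+b,S[a],D[b])
E
```

```text
rodtop [0.275 0.389 0.471] gap 0.002
rodbase [ 0.273  0.391 -0.042] gap 0.004
s1d1 [0.306 0.334 0.454] gap 0.004
s1d2 [0.243 0.348 0.461] gap 0.036
s1d3 [0.234 0.35  0.456] gap 0.051
s1d4 [0.326 0.326 0.395] gap 0.099
s1d5 [0.233 0.355 0.41 ] gap 0.138
s2d1 [0.258 0.388 0.447] gap 0.032
s2d2 [0.207 0.394 0.453] gap 0.001
s2d3 [0.201 0.394 0.447] gap 0.016
s2d4 [0.287 0.374 0.387] gap 0.053
s2d5 [0.211 0.391 0.399] gap 0.095
s3d1 [0.245 0.399 0.442] gap 0.047
s3d2 [0.197 0.403 0.448] gap 0.014
s3d3 [0.192 0.402 0.442] gap 0.0
s3d4 [0.278 0.383 0.381] gap 0.035
s3d5 [0.205 0.397 0.392] gap 0.078
s4d1 [0.257 0.362 0.424] gap 0.082
s4d2 [0.21  0.366 0.43 ] gap 0.044
s4d3 [0.206 0.364 0.423] gap 0.029
s4d4 [0.305 0.333 0.352] gap 0.003
s4d5 [0.23  0.35  0.365] gap 0.052
s5d1 [0.197 0.421 0.422] gap 0.118
s5d2 [0.162 0.419 0.425] gap 0.082
s5d3 [0.16  0.416 0.418] gap 0.068
s5d4 [0.245 0.394 0.351] gap 0.047
s5d5 [0.189 0.399 0.359] gap 0.003
```

Gripped at 65.8 mm. The stand's clamps are at about (0.31, 0.33) and 0.35–0.46 m high, clear of the planned arm plane. Lifting now.

{"name": "jog_arm", "arguments": {
  "commands": [
    [0, 0, 0.01, 0, 0, 0, 0.5],
    [0, 0, 0.03, 0, 0, 0, 0.5],
    [0, 0, 0.1, 0, 0, 0, 0.5],
    [0, 0.02, 0.2, 0, 0, 0.05, 0.5],
    [0, 0.06, 0.3, 0, 0, 0.1, 0.5],
    [-0.02, 0.1, 0.4, 0, 0, 0.15, 0.5],
    [-0.04, 0.14, 0.48, 0, 0, 0.2, 0.5],
    [-0.04, 0.18, 0.48, 0, 0, 0.25, 0.5]
  ]
}}

```text
t: 9.93
tcp_pos: [0.5729, 0.0941, 0.2861]
tcp_rot: [-0.002, 0.875, -0.484, 0.002]
ft_force: [1.3, -0.4, -3.8]
finger_gap: 0.066
```

{"name": "jog_arm", "arguments": {
  "commands": [
    [0, 0, 0, 0, 0, 0.06, 0.5],
    [0, 0.01, 0, 0, 0, 0.12, 0.5],
    [0, 0.01, 0, 0, 0, 0.18, 0.5],
    [0, 0.01, 0, 0, 0, 0.24, 0.5],
    [0, 0.01, 0, 0, 0, 0.25, 0.5],
    [0, 0.01, 0, 0, 0, 0.25, 0.5],
    [0, 0.01, 0, 0, 0, 0.25, 0.5]
  ]
}}

```text
t: 10.8
tcp_pos: [0.572, 0.0983, 0.282]
tcp_rot: [-0.0, 0.993, -0.117, 0.0]
ft_force: [0.5, -1.1, -1.4]
finger_gap: 0.0657
```

```bash
python3 - <<'E'
from h import *
import pickle
st=manip.observe();print(st['t'],st['tcp_pos'],st['tcp_rot'],st['joint_positions'],st['finger_gap'],st['ft_force'])
f=eyes.grab_frame('wrist');save('w7',cv2.resize(f['img'],(800,500),interpolation=cv2.INTER_CUBIC));pickle.dump((f,st),open('w7.pkl','wb'))
E
```

```text
10.8 [0.57204106 0.09826262 0.2819782 ] [-7.60647317e-06  9.93179454e-01 -1.16595761e-01  1.77189038e-05] [1.29958193e-01 1.09690696e-01 1.93118364e+00 6.83520770e-06
 1.10068024e+00 3.63678235e-01] 0.06571263866146636 [ 0.50289123 -1.05608421 -1.36839602]
```

View pics/w7.png

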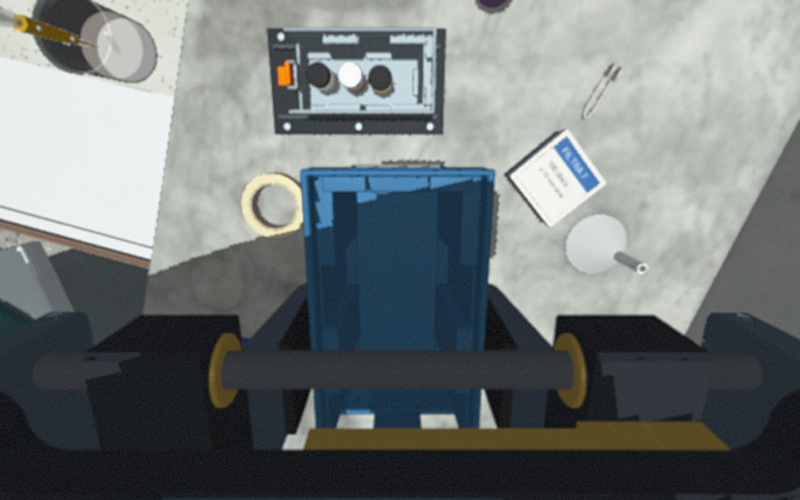

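Wrist view: blue tote held, and the whole dock visible at (270–445, 28–133) in the 1.25x picture, catch on the left and keepers on the right.

```bash
python3 - <<'E'
from h import *
import pickle
f,st=pickle.load(open('w7.pkl','rb'))
save('w7g',cv2.resize(f['img'][15:115,208:366],None,fx=5,fy=5,interpolation=cv2.INTER_CUBIC))
E
```

```text
(no output)
```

View pics/w7g.png

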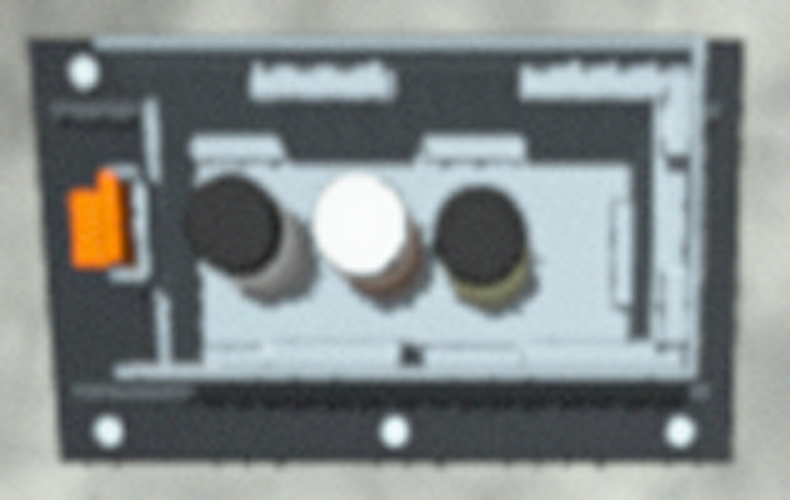

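```bash
python3 - <<'E'
from h import *
import pickle
f,st=pickle.load(open('w7.pkl','rb'))
rep(f,st,'pad',[(743,41),(732,461),(61,461),(30,40)],5,[208,15],.003)
rep(f,st,'rim',[(706,37),(695,381),(113,379),(95,37)],5,[208,15],.075)
# ledges z .063 left/right edges: upper ledges x ranges in image
P=plane(f,np.array([(252,82),(392,82),(520,82)],float)/5+[208,15]-.4,.063,st);print(P.round(4))
# blue rim rear corners
rear=plane(f,np.array([(301,169),(494,169)],float)/1.25-.1,st['tcp_pos'][2]-.042+.072,st);print(rear.round(4), np.linalg.norm(rear[0]-rear[1]))
E
```

```text
pad [[0.6595, 0.2625], [0.6368, 0.1667], [0.4666, 0.2074], [0.4899, 0.3032]] centre [0.5632 0.2349] yaw -0.235 sides L/R [np.float64(-0.236), np.float64(-0.235)] len 0.1744 0.175 wid 0.0985 0.0987
rim [[0.6411, 0.2506], [0.6248, 0.1856], [0.5022, 0.2153], [0.5187, 0.2798]] centre [0.5717 0.2329] yaw -0.236 sides L/R [np.float64(-0.234), np.float64(-0.238)] len 0.1258 0.1262 wid 0.067 0.0666
[[0.5465 0.2672 0.063 ]
 [0.5756 0.2603 0.063 ]
 [0.6022 0.2539 0.063 ]]
[[0.5549 0.17   0.312 ]
 [0.619  0.1546 0.312 ]] 0.06593683546869931
```

Dock: pad centre (0.5633, 0.2347), yaw −0.236. The grey tote's middle is about +5.5 mm along x from that. Blue origin is about 0.8 mm rearward of the TCP. I'll aim for a set-down 16 mm short, finish the turn and hover.

{"name": "jog_arm", "arguments": {
  "commands": [
    [0, 0.04, 0, 0, 0, 0.06, 0.5],
    [0, 0.08, 0, 0, 0, 0.12, 0.5],
    [-0.01, 0.12, 0, 0, 0, 0.18, 0.5],
    [-0.02, 0.16, 0, 0, 0, 0.24, 0.5],
    [-0.03, 0.2, 0, 0, 0, 0.3, 0.5],
    [-0.036, 0.24, 0, 0, 0, 0.36, 0.5],
    [-0.036, 0.277, 0, 0, 0, 0.42, 0.5],
    [-0.036, 0.277, 0, 0, 0, 0.48, 0.5]
  ]
}}

```text
t: 11.85
tcp_pos: [0.554, 0.2378, 0.2818]
tcp_rot: [-0.0, 0.804, 0.595, 0.0]
ft_force: [-0.4, 0.6, -3.6]
finger_gap: 0.0657
```

{"name": "jog_arm", "arguments": {
  "commands": [
    [0, 0, -0.05, 0, 0, 0.02, 0.5],
    [0, 0, -0.1, 0, 0, 0.02, 0.5],
    [0, 0, -0.14, 0, 0, 0.02, 0.5],
    [0, 0, -0.14, 0, 0, 0.02, 0.5],
    [0, 0, -0.14, 0, 0, 0.02, 0.5]
  ]
}}

```text
t: 12.48
tcp_pos: [0.5546, 0.237, 0.2127]
tcp_rot: [0.0, 0.786, 0.618, 0.0]
ft_force: [-0.1, 0.7, -4.0]
finger_gap: 0.0661
```

```bash
python3 - <<'E'
from h import *
import pickle
st=manip.observe();q=st['tcp_rot'];M=rot(q).as_matrix();print(st['t'],st['tcp_pos'],q,np.arctan2(M[1,0],M[0,0]),st['joint_positions'],st['finger_gap'],st['ft_force'])
f=eyes.grab_frame('wrist');save('w8',cv2.resize(f['img'],(800,500),interpolation=cv2.INTER_CUBIC));pickle.dump((f,st),open('w8.pkl','wb'))
f=eyes.grab_frame('side');save('d11',cv2.resize(f['img'][110:270,180:340],None,fx=3.6,fy=3.6,interpolation=cv2.INTER_CUBIC))
E
```

```text
12.475 [0.55458545 0.23696877 0.21270086] [1.34029812e-04 7.86490629e-01 6.17602051e-01 4.22449204e-04] 1.3313805728616617 [ 3.65167431e-01  2.24665221e-01  1.93364293e+00 -7.13993740e-06
  9.82398118e-01 -9.66208999e-01] 0.06614776924351874 [-0.11851136  0.72513406 -3.98081888]
```

View pics/w8.png

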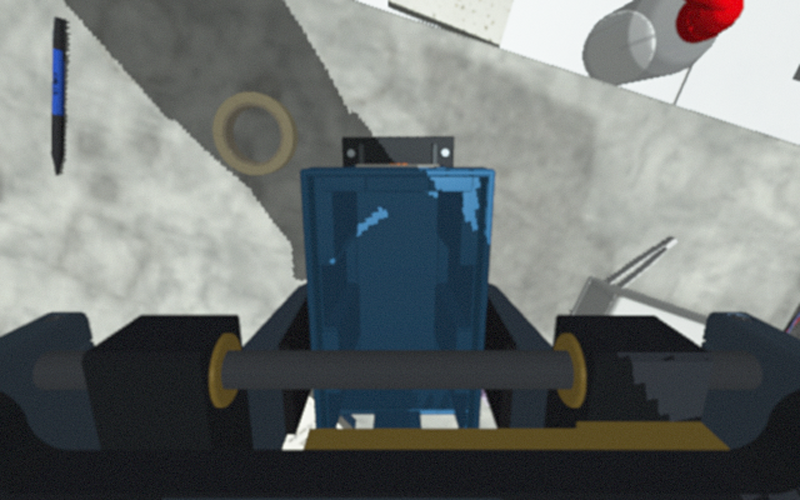

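View pics/d11.png

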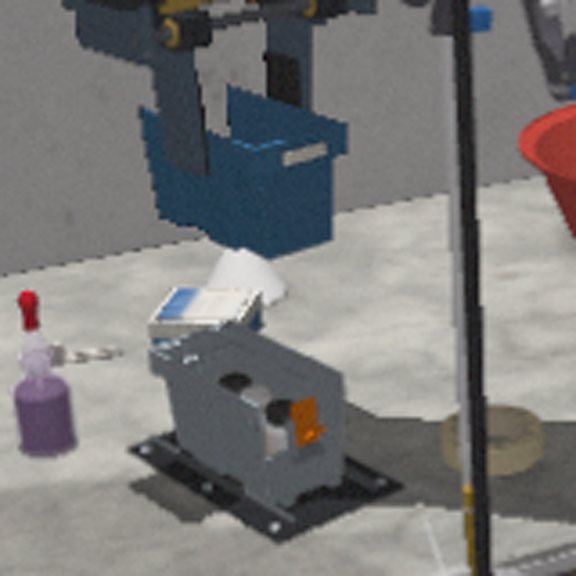

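```bash
python3 - <<'E'
from h import *
import pickle
f,st=pickle.load(open('w8.pkl','rb'))
save('w8c',cv2.resize(f['img'][100:150,230:406],None,fx=4.5,fy=4.5,interpolation=cv2.INTER_CUBIC))
E
```

```text
(no output)
```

View pics/w8c.png

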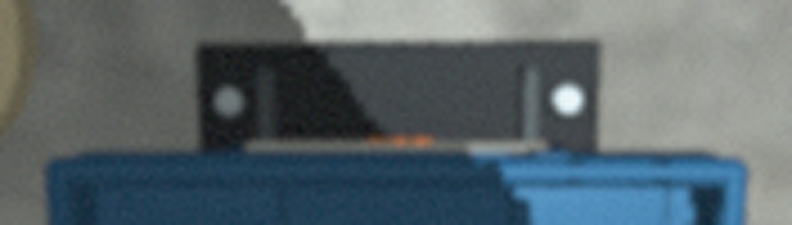

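```bash
python3 - <<'E'
from h import *
import pickle
f,st=pickle.load(open('w8.pkl','rb'))
c=lambda a:np.array(a,float)/4.5+[230,100]-.5+.5/4.5
P=plane(f,c([(197,43),(600,42)]),.003,st)[:,:2];B=plane(f,c([(47,159),(746,159)]),st['tcp_pos'][2]+.03,st)[:,:2]
S=plane(f,c([(229,101),(568,99)]),.003,st)[:,:2]
e=np.array([np.cos(-.236),np.sin(-.236)]);n=np.array([-e[1],e[0]])
m=P.mean(0);print('pad front mid->centre',(m+.088*e).round(4),'w',np.linalg.norm(P[0]-P[1]),'yaw',np.arctan2(*(P[1]-P[0])[::-1])-np.pi/2)
print('screw yaw',np.arctan2(*(S[1]-S[0])[::-1])-np.pi/2,'screw mid lateral',(S.mean(0)-m)@n)
b=B.mean(0);print('blue yaw-pi',np.arctan2(*(B[1]-B[0])[::-1])-np.pi/2,'w',np.linalg.norm(B[0]-B[1]))
d=b-m;print('blue rear rel pad front: along',d@e,'lat',d@n, '-> blue origin dock x',d@e-.088+.065)
print('TCP lat',(st['tcp_pos'][:2]-m)@n)
E
```

```text
pad front mid->centre [0.563  0.2351] w 0.0991899906927371 yaw -0.2381250272785118
screw yaw -0.23478538494134926 screw mid lateral -5.816423330558848e-05
blue yaw-pi -0.2405049269678523 w 0.0663032879642893
blue rear rel pad front: along 0.01228857509684681 lat -0.0006531364196300992 -> blue origin dock x -0.010711424903153188
TCP lat -0.0001802809817517542
```

{"name": "jog_arm", "arguments": {
  "commands": [
    [0, 0.001, -0.06, 0, 0, 0, 0.5],
    [0, 0.001, -0.12, 0, 0, 0, 0.5],
    [0, 0.001, -0.16, 0, 0, 0, 0.5],
    [0, 0.001, -0.18, 0, 0, 0, 0.5],
    [0, 0.001, -0.18, 0, 0, 0, 0.5],
    [0, 0.001, -0.18, 0, 0, 0, 0.5]
  ]
}}

```text
t: 13.32
tcp_pos: [0.5547, 0.2375, 0.1229]
tcp_rot: [0.0, 0.786, 0.618, 0.001]
ft_force: [0.6, 1.1, -2.0]
finger_gap: 0.0659
```

```bash
python3 - <<'E'
from h import *
st=manip.observe();print(st['t'],st['tcp_pos'],st['ft_force'])
f=eyes.grab_frame('side');save('d12',cv2.resize(f['img'][130:260,190:310],None,fx=4.5,fy=4.5,interpolation=cv2.INTER_CUBIC))
f=eyes.grab_frame('scene');save('s12',cv2.resize(f['img'][150:270,190:310],None,fx=4.5,fy=4.5,interpolation=cv2.INTER_CUBIC))
E
```

```text
13.325 [0.55473153 0.23753778 0.1228718 ] [ 0.62955021  1.10543856 -1.99012748]
```

View pics/d12.png

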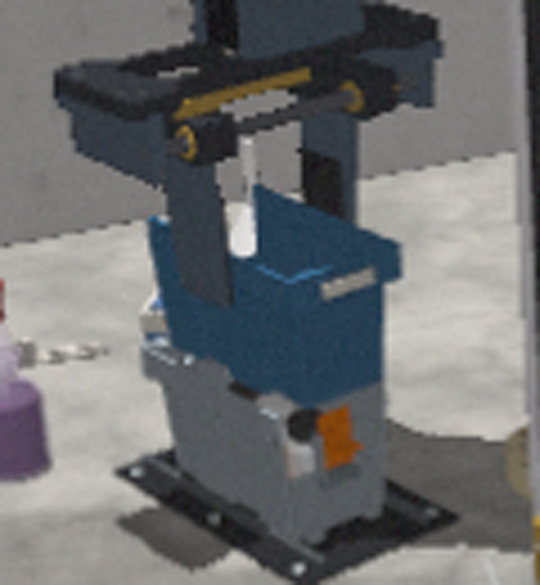

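View pics/s12.png

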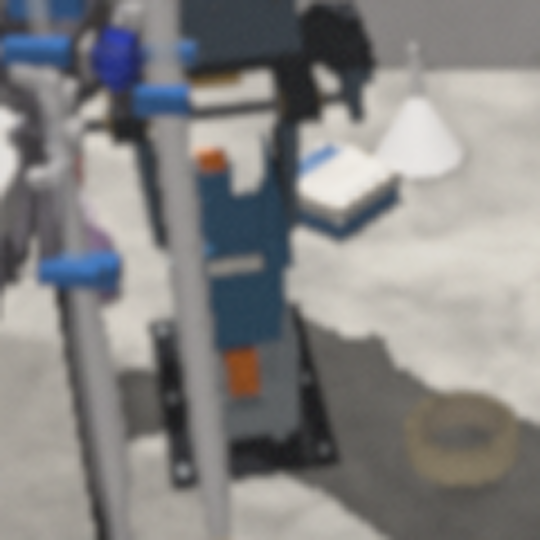

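{"name": "jog_arm", "arguments": {
  "commands": [
    [0, 0, -0.005, 0, 0, 0, 0.5],
    [0, 0, -0.01, 0, 0, 0, 0.5],
    [0, 0, -0.014, 0, 0, 0, 0.5],
    [0, 0, -0.018, 0, 0, 0, 0.5],
    [0, 0, -0.021, 0, 0, 0, 0.5],
    [0, 0, -0.024, 0, 0, 0, 0.5],
    [0, 0, -0.024, 0, 0, 0, 0.5],
    [0, 0, -0.024, 0, 0, 0, 0.5]
  ]
}}

```text
t: 14.42
tcp_pos: [0.5541, 0.2373, 0.11]
tcp_rot: [0.0, 0.786, 0.618, 0.0]
ft_force: [-1.5, 0.1, -0.1]
finger_gap: 0.0658
```

{"name": "jog_arm", "arguments": {
  "commands": [
    [0, 0, -0.001, 0, 0, 0, 0.5],
    [0, 0, -0.002, 0, 0, 0, 0.5],
    [0, 0, -0.003, 0, 0, 0, 0.5],
    [0, 0, -0.004, 0, 0, 0, 0.5],
    [0, 0, -0.004, 0, 0, 0, 0.5]
  ]
}}

```text
t: 15.05
tcp_pos: [0.5541, 0.2373, 0.1078]
tcp_rot: [-0.0, 0.786, 0.618, -0.0]
ft_force: [-0.5, -0.7, -0.2]
finger_gap: 0.0658
```

{"name": "jog_arm", "arguments": {
  "commands": [
    [0, 0, -0.001, 0, 0, 0, 0.5],
    [0, 0, -0.002, 0, 0, 0, 0.5],
    [0, 0, -0.003, 0, 0, 0, 0.5],
    [0, 0, -0.004, 0, 0, 0, 0.5],
    [0, 0, -0.004, 0, 0, 0, 0.5]
  ]
}}

```text
t: 15.68
tcp_pos: [0.5542, 0.2373, 0.1059]
tcp_rot: [0.0, 0.786, 0.618, 0.0]
ft_force: [0.3, 0.1, -0.5]
finger_gap: 0.0657
```

{"name": "jog_arm", "arguments": {
  "commands": [
    [0, 0, -0.001, 0, 0, 0, 0.5],
    [0, 0, -0.002, 0, 0, 0, 0.5],
    [0, 0, -0.002, 0, 0, 0, 0.5]
  ]
}}

```text
t: 16.05
tcp_pos: [0.5541, 0.2373, 0.1051]
tcp_rot: [0.0, 0.786, 0.618, 0.0]
ft_force: [-2.0, -1.5, 4.5]
finger_gap: 0.066
```

{"name": "jog_arm", "arguments": {
  "commands": [
    [0, 0, -0.001, 0, 0, 0, 0.5],
    [0, 0, -0.001, 0, 0, 0, 0.5]
  ]
}}

```text
t: 16.3
tcp_pos: [0.5542, 0.2373, 0.105]
tcp_rot: [-0.0, 0.786, 0.618, -0.0]
ft_force: [-5.4, -2.4, 11.8]
finger_gap: 0.0662
```

{"name": "jog_arm", "arguments": {
  "commands": [
    [0, 0, -0.001, 0, 0, 0, 0.5],
    [0, 0, -0.001, 0, 0, 0, 0.5]
  ]
}}

```text
t: 16.55
tcp_pos: [0.5542, 0.2373, 0.1049]
tcp_rot: [-0.0, 0.786, 0.618, -0.0]
ft_force: [-8.2, -4.0, 19.2]
finger_gap: 0.0662
```

Contact came at the predicted height, TCP 0.105. I'll ease off to about a kilo of press.

{"name": "jog_arm", "arguments": {
  "commands": [
    [0, 0, 0.001, 0, 0, 0, 0.5],
    [0, 0, 0.0015, 0, 0, 0, 0.5],
    [0, 0, 0.0015, 0, 0, 0, 0.5]
  ]
}}

```text
t: 16.92
tcp_pos: [0.5541, 0.2373, 0.105]
tcp_rot: [-0.0, 0.786, 0.618, 0.0]
ft_force: [-2.7, -2.0, 8.6]
finger_gap: 0.0658
```

```bash
python3 - <<'E'
from h import *
st=manip.observe();print(st['t'],st['tcp_pos'],st['ft_force'],st['ft_torque'])
f=eyes.grab_frame('side');save('d13',cv2.resize(f['img'][130:260,190:310],None,fx=4.5,fy=4.5,interpolation=cv2.INTER_CUBIC))
f=eyes.grab_frame('wrist');save('w13',f['img'])
st=manip.observe();print(st['t'],st['tcp_pos'],st['ft_force'],st['ft_torque'])
E
```

```text
16.925 [0.55413807 0.23731013 0.10504179] [-2.70590091 -2.01708863  8.63012773] [-0.12979778  0.5950359  -0.03695732]
17.025 [0.55414779 0.23730998 0.10503024] [-3.87081691 -1.28143719  9.01171763] [-0.13052286  0.55559545  0.01830156]
```

View pics/d13.png

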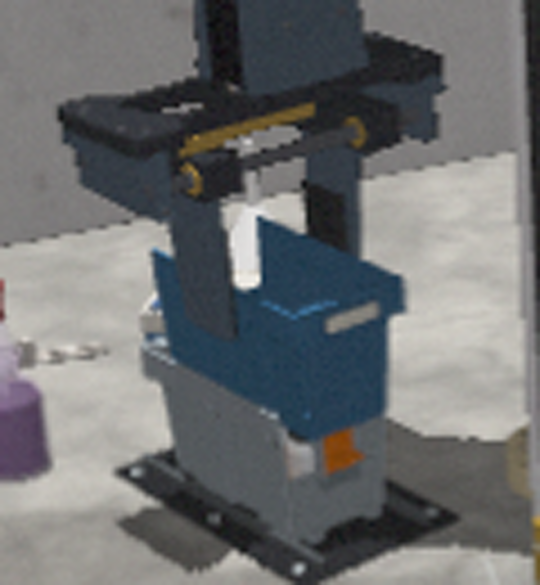

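View pics/w13.png

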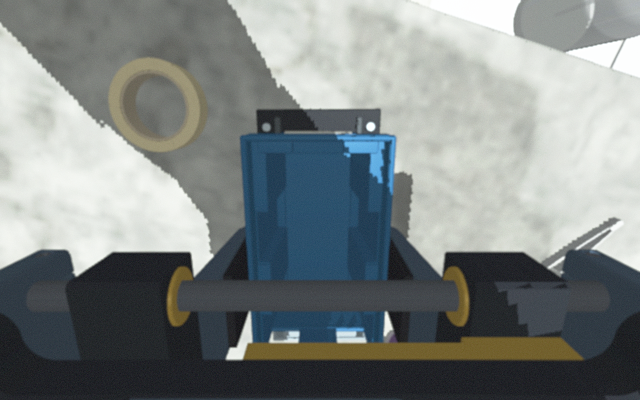

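The tote is seated on the ledges with the catch pressed down. Sliding gently towards the keepers.

{"name": "jog_arm", "arguments": {
  "commands": [
    [0.002, -0.0005, 0, 0, 0, 0, 0.5],
    [0.004, -0.001, 0, 0, 0, 0, 0.5],
    [0.006, -0.0014, 0, 0, 0, 0, 0.5],
    [0.008, -0.0019, 0, 0, 0, 0, 0.5],
    [0.008, -0.0019, 0, 0, 0, 0, 0.5]
  ]
}}

```text
t: 17.65
tcp_pos: [0.5581, 0.2366, 0.1051]
tcp_rot: [-0.0, 0.786, 0.618, 0.0]
ft_force: [-4.7, 0.5, 8.6]
finger_gap: 0.0657
```

{"name": "jog_arm", "arguments": {
  "commands": [
    [0.002, -0.0005, 0, 0, 0, 0, 0.5],
    [0.004, -0.001, 0, 0, 0, 0, 0.5],
    [0.006, -0.0014, 0, 0, 0, 0, 0.5],
    [0.008, -0.0019, 0, 0, 0, 0, 0.5]
  ]
}}

```text
t: 18.15
tcp_pos: [0.5621, 0.2357, 0.1051]
tcp_rot: [-0.0, 0.786, 0.618, 0.0]
ft_force: [-4.4, 0.8, 8.0]
finger_gap: 0.0661
```

{"name": "jog_arm", "arguments": {
  "commands": [
    [0.001, -0.0002, 0, 0, 0, 0, 0.5],
    [0.002, -0.0005, 0, 0, 0, 0, 0.5],
    [0.004, -0.001, 0, 0, 0, 0, 0.5],
    [0.006, -0.0014, 0, 0, 0, 0, 0.5],
    [0.006, -0.0014, 0, 0, 0, 0, 0.5]
  ]
}}

```text
t: 18.77
tcp_pos: [0.5652, 0.235, 0.1051]
tcp_rot: [-0.0, 0.786, 0.618, 0.0]
ft_force: [-2.0, 0.3, 7.2]
finger_gap: 0.066
```

{"name": "jog_arm", "arguments": {
  "commands": [
    [0.001, -0.0002, 0, 0, 0, 0, 0.5],
    [0.002, -0.0005, 0, 0, 0, 0, 0.5],
    [0.003, -0.0007, 0, 0, 0, 0, 0.5],
    [0.003, -0.0007, 0, 0, 0, 0, 0.5]
  ]
}}

```text
t: 19.27
tcp_pos: [0.5667, 0.2346, 0.1051]
tcp_rot: [-0.0, 0.786, 0.618, 0.0]
ft_force: [-4.1, 0.6, 7.0]
finger_gap: 0.0658
```

```bash
python3 - <<'E'
from h import *
import pickle
st=manip.observe();print(st['t'],st['tcp_pos'],st['ft_force'],st['ft_torque'])
f=eyes.grab_frame('side');save('d14',cv2.resize(f['img'][180:260,210:310],None,fx=6,fy=6,interpolation=cv2.INTER_CUBIC))
f=eyes.grab_frame('wrist');pickle.dump((f,st),open('w14.pkl','wb'));save('w14',cv2.resize(f['img'][90:150,230:410],None,fx=4.4,fy=4.4,interpolation=cv2.INTER_CUBIC))
E
```

```text
19.275 [0.56670979 0.23461562 0.10508448] [-4.08519649  0.55590023  7.01380149] [0.35734576 0.53373706 0.04277913]
```

View pics/d14.png

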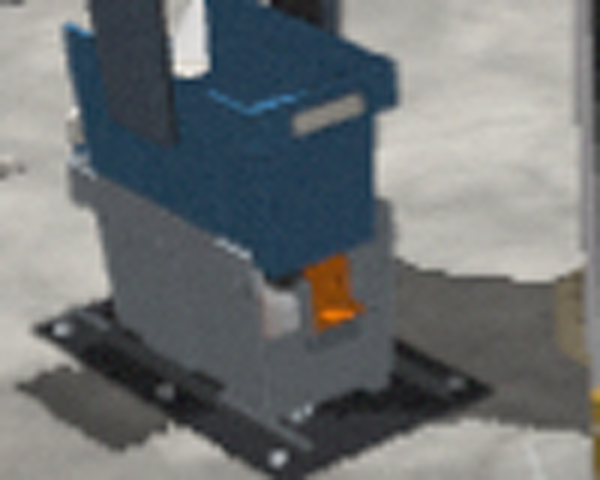

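View pics/w14.png

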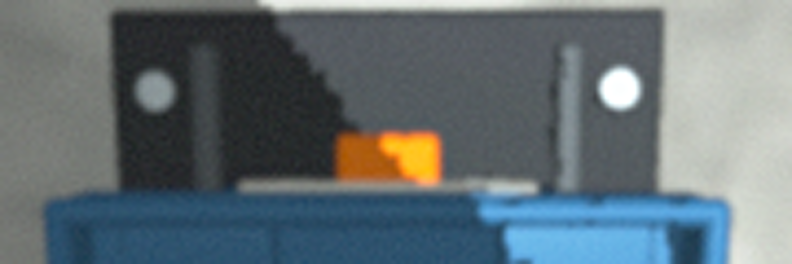

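{"name": "jog_arm", "arguments": {
  "commands": [
    [0.001, -0.0002, 0, 0, 0, 0, 0.5],
    [0.002, -0.0005, 0, 0, 0, 0, 0.5],
    [0.002, -0.0005, 0, 0, 0, 0, 0.5]
  ]
}}

```text
t: 19.75
tcp_pos: [0.5678, 0.2344, 0.1051]
tcp_rot: [-0.0, 0.786, 0.618, 0.0]
ft_force: [-3.2, 1.5, 6.5]
finger_gap: 0.0659
```

{"name": "jog_arm", "arguments": {
  "commands": [
    [0.001, -0.0002, 0, 0, 0, 0, 0.5],
    [0.001, -0.0002, 0, 0, 0, 0, 0.5]
  ]
}}

```text
t: 20.0
tcp_pos: [0.5682, 0.2343, 0.105]
tcp_rot: [-0.0, 0.786, 0.618, 0.0]
ft_force: [-4.3, 1.9, 7.5]
finger_gap: 0.0657
```

{"name": "jog_arm", "arguments": {
  "commands": [
    [0.001, -0.0002, 0, 0, 0, 0, 0.5],
    [0.001, -0.0002, 0, 0, 0, 0, 0.5]
  ]
}}

```text
t: 20.25
tcp_pos: [0.5686, 0.2342, 0.105]
tcp_rot: [-0.0, 0.786, 0.618, 0.0]
ft_force: [-3.9, 0.5, 7.4]
finger_gap: 0.0659
```

```bash
python3 - <<'E'
from h import *
import pickle
st=manip.observe();print(st['t'],st['tcp_pos'],st['ft_force'],st['ft_torque'])
f=eyes.grab_frame('side');save('d15',cv2.resize(f['img'][180:260,210:310],None,fx=6,fy=6,interpolation=cv2.INTER_CUBIC))
f=eyes.grab_frame('wrist');pickle.dump((f,st),open('w15.pkl','wb'));save('w15',cv2.resize(f['img'][90:150,230:410],None,fx=4.4,fy=4.4,interpolation=cv2.INTER_CUBIC))
E
```

```text
20.25 [0.56860599 0.23416973 0.10501684] [-3.93175869  0.45832073  7.44642571] [0.4591292  0.59846026 0.0716139 ]
```

View pics/d15.png

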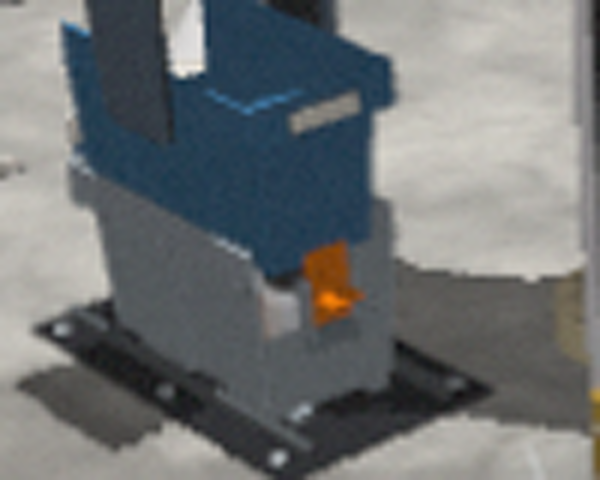

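View pics/w15.png

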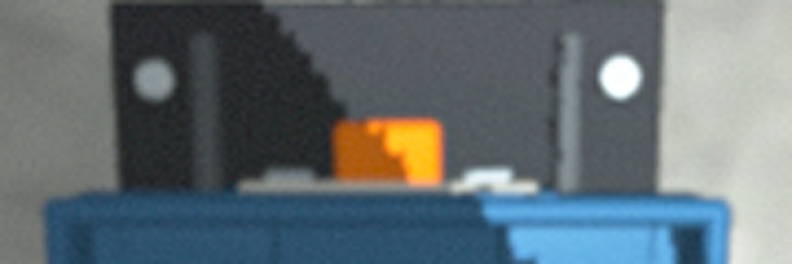

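The catch has sprung up: its tongue in the side view rose from y≈262 to 245, and the tab from 315 to 300. I'll nudge 0.5 mm more for clearance, then unload the press and open.

{"name": "jog_arm", "arguments": {
  "commands": [
    [0.001, -0.0002, 0, 0, 0, 0, 0.5],
    [0.001, -0.0002, 0, 0, 0, 0, 0.5]
  ]
}}

```text
t: 20.6
tcp_pos: [0.5691, 0.2341, 0.1051]
tcp_rot: [-0.0, 0.786, 0.618, 0.0]
ft_force: [-4.3, 0.3, 7.3]
finger_gap: 0.0658
```

{"name": "jog_arm", "arguments": {
  "commands": [
    [0, 0, 0.0005, 0, 0, 0, 0.5],
    [0, 0, 0.001, 0, 0, 0, 0.5],
    [0, 0, 0.0015, 0, 0, 0, 0.5],
    [0, 0, 0.0015, 0, 0, 0, 0.5]
  ],
  "grip_force": 8
}}

```text
t: 21.1
tcp_pos: [0.5689, 0.2336, 0.1051]
tcp_rot: [-0.0, 0.786, 0.618, -0.0]
ft_force: [-0.4, 1.5, -2.1]
finger_gap: 0.0659
```

{"name": "jog_arm", "arguments": {
  "commands": [
    [0, 0, 0, 0, 0, 0, 0.25],
    [0, 0, 0, 0, 0, 0, 0.2],
    [0, 0, 0, 0, 0, 0, 0.1],
    [0, 0, 0, 0, 0, 0, 0],
    [0, 0, 0, 0, 0, 0, 0],
    [0, 0, 0, 0, 0, 0, 0]
  ]
}}

```text
t: 21.85
tcp_pos: [0.5691, 0.2338, 0.1054]
tcp_rot: [0.0, 0.786, 0.618, 0.0]
ft_force: [0.5, -0.6, -0.1]
finger_gap: 0.0914
```

{"name": "jog_arm", "arguments": {
  "commands": [
    [0, 0, 0.02, 0, 0, 0, 0],
    [0, 0, 0.06, 0, 0, 0, 0],
    [0, 0, 0.14, 0, 0, 0, 0],
    [0, 0, 0.24, 0, 0, 0, 0],
    [-0.03, -0.06, 0.34, 0, 0, 0, 0],
    [-0.06, -0.16, 0.36, 0, 0, 0, 0],
    [-0.06, -0.24, 0.36, 0, 0, 0, 0],
    [-0.06, -0.24, 0.36, 0, 0, 0, 0]
  ]
}}

```text
t: 22.85
tcp_pos: [0.5391, 0.112, 0.2873]
tcp_rot: [0.001, 0.787, 0.617, 0.001]
ft_force: [-0.6, 0.7, 0.3]
finger_gap: 0.0914
```

```bash
python3 - <<'E'
from h import *
import pickle
st=manip.observe();print(st['t'],st['tcp_pos'],st['ft_force'])
f=eyes.grab_frame('side');save('d16',cv2.resize(f['img'][160:260,190:340],None,fx=5,fy=5,interpolation=cv2.INTER_CUBIC))
f=eyes.grab_frame('wrist');pickle.dump((f,st),open('w16.pkl','wb'));save('w16',cv2.resize(f['img'],(800,500),interpolation=cv2.INTER_CUBIC))
E
```

```text
22.85 [0.53911968 0.1119877  0.28727203] [-0.57313059  0.70378029  0.32270234]
```

View pics/d16.png

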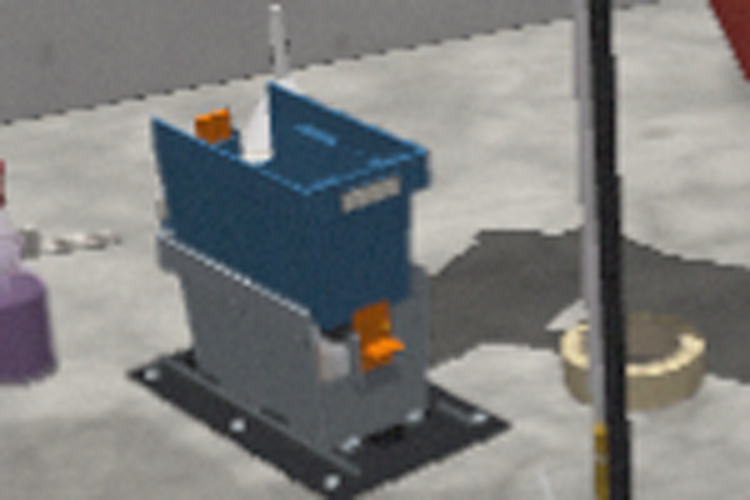

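View pics/w16.png

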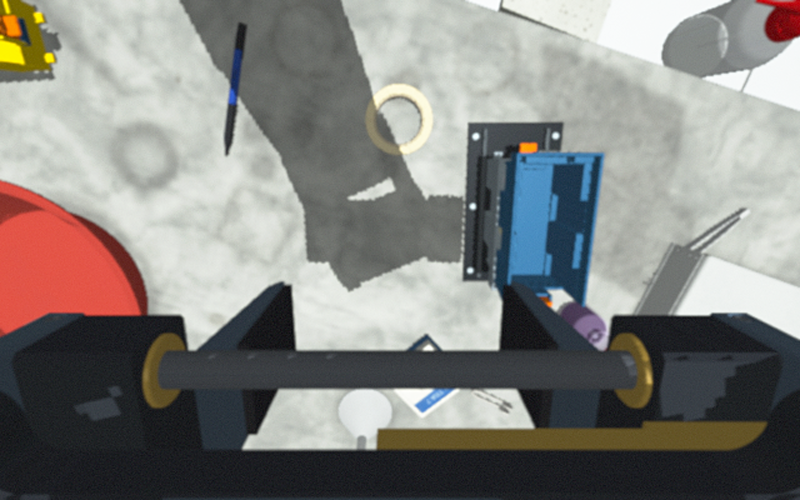

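The catch tab is back at its starting pixel, about (266, 230) in the side view, so it is fully up. The tote sits level, and the tape is at its original pixel (317, 231). Handing in.

```bash
python3 - <<'E'
from h import *
import pickle
f,st=pickle.load(open('w16.pkl','rb'))
B=plane(f,np.array([(518,152),(604,153)])/1.25-.1,.135,st)[:,:2];m=B.mean(0)
e=np.array([np.cos(-.236),np.sin(-.236)]);n=np.array([-e[1],e[0]])
o=m+.065*e-np.array([.5633,.2347]);print('blue in dock x,y',o@e,o@n,'yaw-pi',np.arctan2(*(B[1]-B[0])[::-1])-np.pi/2)
print(workorder.finish_job())
E
```

```text
blue in dock x,y 0.004054990124852259 -0.000608339719289848 yaw-pi -0.2549021725240128
the job is handed in; nothing more can be done
None
```

The blue tote is stacked on the grey tote, turned end for end, slid under the keepers with the orange catch up behind it, and released. I handed the job in at about 23 s, and no verdict is reported.

**How it went**
- **First grasp missed:** the fingers closed just above the rim. Two camera views showed the real fingertips about 29 mm shorter than the stated nose length. I corrected for that and gripped at 65.8 mm. The tote did not visibly move in the miss.
- **Set-down:** I lowered it about 16 mm short of the stop. Contact came at the predicted height. The press briefly reached about 22 N while I stepped down, more than the kilo asked for but under the 30 N limit. I then eased it to about 10 N for the slide.
- **Slide:** about 15 mm towards the keepers, with side forces of roughly 4 N. The catch sprang up near the end, and I went 0.5 mm further before unloading and opening the fingers.

**Last checks**
- **Position:** the tote is about +4 mm along x and −0.6 mm across in the dock frame, and it looks level.
- **Catch:** its tab is back at its starting pixel in the side view, so it is fully up.
- **Surroundings:** the tape is at its starting pixel. The filter box and bottle look untouched, but I did not measure them.
- **Arm:** clear, with near-zero wrist force.
- **Disagreement:** the final yaw estimate, from two coarse corner picks, was off by 0.019 rad. Before lowering it had measured within 0.005 rad, so I put this down to pixel error.
- **Not verified:** most of the vials are hidden under the tote, so I could not check that all three still stand upright.

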